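# Lock the iron of a wooden hand plane with its wedge

## Robot

A 6-joint arm with a two-finger parallel gripper is mounted at the origin on the work surface. World frame = base frame: x ahead of the robot, y to its left, z up, the work surface at z = 0. Lengths are in mm, angles in rad, forces in N, time in s.
With the tool pointing down it reaches from about 325 to 900 mm from the base axis. Payload 6.1 kg.
Tool frame: the origin (TCP) lies at the very end of the fingers, on their centre line; the grasp point (between the pads) lies 19 mm behind it; z points along the fingers, x is the direction in which the jaws open and shut, and the axes are right-handed (so a half turn about z gives the same grasp; the last joint's range is limited). The gripper opens to 85 mm and grips with 20 to 120 N. Pads are 22 mm wide; open, the fingers measure 114 mm over their backs; the gripper's body (76 mm by 85 mm) begins 54 mm behind the grasp point. The pads swing forward as they close: fully open they stand 13 mm farther back than shut.
Start: joints at [-1.377, 0.22, 1.526, -0, 1.395, -0.126], TCP at [196.478, -593.306, 231.3] pointing down, gripper open.
Joint ranges: [-2.98, 2.98], [-0.91, 2.08], [0.09, 2.57], [-1.24, 4.39], [0.2, 2.65], [-2.68, 2.68]. Speed limits (rad/s): [2.57, 2.57, 3.01, 3.14, 3.14, 3.14].

## Interface

Orientations are given as [roll, pitch, yaw] about the fixed x, y, z axes, in that order (R = Rz(yaw) Ry(pitch) Rx(roll)).
In Python, from bench import r gives the robot as it stands. The module is installed in compiled form; this text tells all that it offers.
- The arm moves only by the shell command python3 -m jog 'ROWS' [FORCE]. ROWS is a JSON object of lists of equal length, an entry for each row: "hand": the opening, from -1 (shut) to 1 (fully open), so that 0 is half open; "offset": the shift along the tool's x, y, z in cm, a list of three; "roll": the turn about the tool's z in degrees. A call has exactly 10 rows; each row shifts and turns the commanded pose from where the row before left it, along the tool's axes as they then stand; what a row does not reach is not made up. A row lasts 1/10 s, in which the tool goes at most 50 mm and 8.59 degrees, less where a joint would pass 70% of its speed; a pose out of reach is approached as far as the arm can. A call is refused whole if a number of a shift passes 5 or a number of a turn 8.59, either way. A call with a gripper value outside its range is refused whole. The fingers move at their own pace and stop on an object; FORCE is the grip in N (left out, the last holds). Time passes only in rows, so rows that do not move let the fingers close, or fill a call up. It gives the time, the measured TCP pose, the force and the opening at its end, in the units of the state.
- r.read_state(): the state, without advancing time (a new reading comes with each control period).
- r.camera(name): name is "scene" or "top"; returns the picture (384x512x3 uint8, red, green, blue); there is no depth.
- r.get_calibration(name): a dict with "fx", "fy", "cx", "cy" (pixels), "k1" (the pictures are not rectified: a ray, as slopes to the right and down, at radius r is drawn at 1 + k1 r^2 times it, then the intrinsics apply), "camera_from_world" (4x4, takes a point from world to camera coordinates). Camera axes: x right, y up, looking along -z (the intrinsics and any distortion apply to the point x, -y, -z); pixel columns grow to the right and rows downward; lengths in mm; the calibration is good to about 2 mm. A picture is of the moment at which its call begins. get_calibration takes no time and is no camera call.
- r.job_done(): hands the job in, once; it reports no verdict.
Trained networks look in the newest picture that a camera, given by its name, has taken for a name from the list of things; names that differ only in an ending like _2 or _b are one class to them, and where a whole thing is asked for, a point or a joint stands for the part that bears it (a point fixed in the world has none). Each returns a list of dicts, best first, with "conf" (0 to 1); they miss things now and then, are a little off and sometimes report something else, mostly with a low value. They report only what shows in the picture. A call takes as long as a camera call. They do not tell look-alikes from the thing itself.
- r.regions_of(camera, thing): "mask" (384x512 bool, what is visible of it) and "box" ([left, top, width, height] in pixels, round what is visible of it).
- r.mark_of(camera, thing): "location" ([column, row] in pixels: a listed point, or the origin of a listed thing).
The state is a dict: "time": time; "joint_positions": joint angles; "qvel": joint speeds; "joint_efforts": joint torques, N m; "tool_pos": TCP position; "eef_rot": TCP orientation; "force": force on the tool from outside, world axes, zero at the start; "ft_torque": the same for the moment, N m; "gripper_width": opening from 0.0 (shut) to 1.0 (fully open).
Only numpy, scipy, OpenCV 4.12 (cv2) and the standard library are available. Lean on these libraries where they do the work, as an engineer would, in place of code of your own. Each camera call takes 0.05 s, during which the arm holds its last target.

## Task

Take the brown wooden wedge out of the slotted block and slip it, thin end first and flat face on the steel iron, down the plane's sloping throat between the iron and the brass cross pin. Then pick up the mallet and drive the wedge home with several separate taps on its thick end, striking nothing else, until it is locked tight and goes no deeper. Put the mallet back down on the bench clear of the plane, and leave everything else as it is.

Things in the scene. Friction and masses are not known exactly. Their poses are not given: they have to be found in the camera images.
- plane: Wooden smoothing plane (pale core, darker cheeks) 240 long, 70 wide, 60 tall, clamped on a plywood board 345 x 135 x 18; it does not move. Origin: middle of the mouth, on the bench under the board (the sole is 18 above it); x to the toe (95 ahead; the heel is 145 behind), z up. The toe points away from the robot and 30 to 60 degrees to the robot's left. Sizes here and below in mm.
- throat: The plane's throat as a frame. Origin: middle of the mouth at the foot of the bed, on the sole, 18 above the bench. z points up along the bed (35 degrees from vertical, leaning back to the heel), y across to the plane's left, x square off the bed, forward and up. The bed is the plane x = 0, the iron on it fills x = 0 to 5. The throat is 46.5 wide; bed and cheeks end near z = 72.
- bed_top (a point): Top edge of the sloping bed, mid width: throat x = 0, z = 71.
- pin_gap (a point): Middle of the 8 wide gap between iron and brass cross pin (throat x = 9, z = 45; the pin's underside is at x = 13). Slipped in by hand, the wedge goes snug with its tip at throat z = about 20. Each tap of 10 to 25 N on its end then drives it some 1 to 4 deeper (lighter ones do little), until it stops solid, locked, with its tip at z = about 10 (8 to 11).
- iron: Loose steel plane iron 105 x 44 x 5, lying on the bed with its lower end standing in a notch of the board under the mouth, its top end at throat z = 105. Origin as throat's, but its axes are level with the plane's (x to the toe, z up).
- wedge: Dark brown wooden wedge, 115 long, 42 wide (sides parallel), 4.5 thick at the tip, evenly up to 20.6 at the thick end; about 60 g. Origin: middle of the tip's edge on the flat face; z along the flat face from tip to thick end, x through the thickness from the flat to the tapered face, y across the width. Driven home its axes match throat's, its flat face at throat x = 5.
- wedge_tip (a point): The wedge's origin: tip edge, flat face, mid width. At the start it stands 10 above the bench, 35 deep in a slot of the block; the wedge's upper 80 is free. It may lean up to 3 degrees in the slot.
- wedge_head (a point): Middle of the wedge's thick end, where it is struck: wedge frame x = 10, z = 115.
- rack: Pale wooden block 112 x 78 x 45, fixed to the bench; three slots in its top, 10.5 x 45.5, 35 deep, at x = -34, 0, 34 along its x axis, each slot's long side along y. Origin: middle of the underside. The wedge is in one end slot, a spare iron in the other.
- mallet: Soft-face mallet about 0.43 kg standing on one of its round faces: round head 80 tall (steel, 32 across, with a plastic face 40 across at each end), level ash handle 18 wide and 26 high running from the head along -x to x = -180, its middle line 40 above the face. Origin: centre of the face it stands on; z up through the head.
- mallet_grip (a point): A point to grip the handle, on its middle line 45 from the head's axis (mallet frame x = -45, z = 40).
- spare_iron: Bystander: dark steel plane iron 105 x 42 x 5 standing in the block's other end slot. Origin: lower end.
- jar: Bystander: glass jar with steel lid, 68 across, 95 tall.
- screwdriver: Bystander: screwdriver with yellow handle, 200 long, lying.
- wrench: Bystander: steel wrench, 180 long, lying.
- wax_tin: Bystander: flat green tin, 72 across, 24 tall.
- offcut: Bystander: dark wooden offcut 110 x 45 x 22.
- oil_can: Bystander: red oil can with a spout, 60 across, 125 tall.
- mallet_middle (a point): Middle of the mallet's head, on its axis, 40 from either face; 40 above the bench when it stands, 20 when it lies on its side.
Mind the look-alikes: they are no part of the job. What is shaped like the wedge but orange or pink is not meant.

How it is judged (in metres and radians):
On the way, in this order (a step that is already met when the one before it is completed fails the run):
1. the wedge stands in the throat, tip first, flat face on the iron, past the cross pin but not yet driven (x of wedge_tip in the frame of throat between 0.001 and 0.009 m and angle between the z axis of wedge and the z axis of throat, either way round below 0.12 rad and z of wedge_tip in the frame of throat between 0.0145 and 0.026 m), for 0.2 s.
2. the mallet strikes the wedge, which is not yet home (contact force between mallet and wedge above 4 N and z of wedge_tip in the frame of throat above 0.0145 m).
3. the mallet is drawn back off the wedge (contact force between mallet and wedge below 0.1 N), for 0.1 s.
4. the mallet strikes the wedge again (contact force between mallet and wedge above 4 N).
At the end, for the whole second after the job is handed in: Wedge in the throat, flat face on the iron, within 7 degrees of the bed, tip under 13.5 mm up the bed, squeezing the iron with over 1.5 N; iron moved under 8 mm; wedge and mallet at rest, the mallet low on the bench, off the plane, its head over 100 mm from the wedge's end (x of wedge_tip in the frame of throat between 0.001 and 0.009 m and angle between the z axis of wedge and the z axis of throat, either way round below 0.12 rad and z of wedge_tip in the frame of throat below 0.0135 m and contact force between wedge and iron above 1.5 N and distance of iron from where it was at the start of the episode below 0.008 m and horizontal distance between mallet_middle and wedge_head above 0.1 m and height (world z) of mallet_middle below 0.06 m and linear speed of each of mallet, wedge below 0.02 m/s and contact force between mallet and plane below 0.1 N); the robot touches nothing.
It fails at once if a bystander is moved more than 30 mm (distance of any of jar, screwdriver, wrench, wax_tin, offcut, oil_can, spare_iron from where it was at the start of the episode above 0.03 m).
It fails at once if the mallet strikes the plane or the iron (contact force between mallet and plane above 5 N or contact force between mallet and iron above 5 N).
It also fails if it takes over 67 s, if anything falls off the work surface, if the arm or the gripper's body presses on something with over 40 N, if the wrist force passes 120 N, or if a joint passes its speed limit or range.

## Working session

There is one attempt and no reset: what is moved stays moved. The work goes in short steps, Python scripts to look and compute and a shell command to move; the robot and the scene stay as the last step left them, time stands still between calls to the robot, and variables do not carry over. Pictures are saved under pics/ and viewed, and the job is handed in when it is done.

```bash
ls; mkdir -p pics; python3 - <<'E'
from bench import r
import cv2,json
s=r.read_state()
for k,v in s.items(): print(k,v)
for c in("scene","top"):
    im=r.camera(c); cv2.imwrite(f'pics/{c}0.png',cv2.resize(im[:,:,::-1],(768,576),interpolation=cv2.INTER_CUBIC))
    cal=r.get_calibration(c); print(c,cal)
    for t in ["wedge","wedge_tip","wedge_head","plane","throat","bed_top","pin_gap","iron","rack","mallet","mallet_grip","mallet_middle","spare_iron"]:
        print(t,[(round(d['conf'],2),[round(x,1) for x in d['location']]) for d in r.mark_of(c,t)][:4])
E
```

```text
pics
time 0.0
joint_positions [-1.37708385e+00  2.21203436e-01  1.52765046e+00 -1.52610449e-05
  1.39470913e+00 -1.26107612e-01]
qvel [ 0.00080228 -0.00059385 -0.00023142  0.00087516  0.00088141 -0.00038247]
joint_efforts [-1.19412434e-03 -4.96897531e+01 -3.89396346e+01 -1.98934731e-04
  1.12430754e-02 -1.57640147e-05]
tool_pos [ 196.36309583 -592.69338331  230.19248357]
eef_rot [-3.14135973e+00  1.95661903e-03 -1.25097332e+00]
force [-0.13907716 -0.23468796 -0.07874104]
ft_torque [-0.00123139 -0.00957365 -0.009608  ]
gripper_width 1.002947989793647
scene {'fx': 356.3027698868041, 'fy': 356.3027698868041, 'cx': 254.69374760912365, 'cy': 191.11422167635754, 'k1': -0.09585070049132985, 'camera_from_world': array([[-1.23428205e-01,  9.92262499e-01, -1.34391742e-02,
         8.39907131e+01],
       [-6.74497780e-01, -7.39523271e-02,  7.34563679e-01,
         2.33099692e+02],
       [ 7.27886133e-01,  9.97305693e-02,  6.78406656e-01,
        -1.50972663e+03],
       [ 0.00000000e+00,  0.00000000e+00,  0.00000000e+00,
         1.00000000e+00]])}
wedge [(0.84, [173.9, 187.3]), (0.58, [164.3
[... 1242 characters left out ...]
0, 220.9]), (0.71, [341.2, 210.6]), (0.45, [341.3, 174.2]), (0.15, [127.9, 195.7])]
wedge_tip [(0.81, [342.3, 210.9]), (0.7, [333.5, 178.4]), (0.65, [311.4, 222.2])]
wedge_head [(0.8, [353.1, 241.9]), (0.56, [286.4, 233.8]), (0.55, [162.5, 183.8]), (0.54, [344.4, 164.0])]
plane [(0.93, [229.1, 154.5])]
throat [(0.72, [337.5, 174.4]), (0.52, [231.5, 151.6])]
bed_top [(0.78, [236.0, 154.1]), (0.67, [304.8, 126.3]), (0.17, [385.7, 197.2])]
pin_gap [(0.54, [232.5, 154.1]), (0.47, [228.9, 154.4])]
iron [(0.43, [230.9, 153.3])]
rack [(0.96, [340.5, 183.3])]
mallet [(0.7, [158.7, 172.5])]
mallet_grip [(0.83, [162.6, 181.7])]
mallet_middle [(0.91, [155.8, 169.5])]
spare_iron [(0.62, [340.8, 189.8])]
```

View pics/scene0.png

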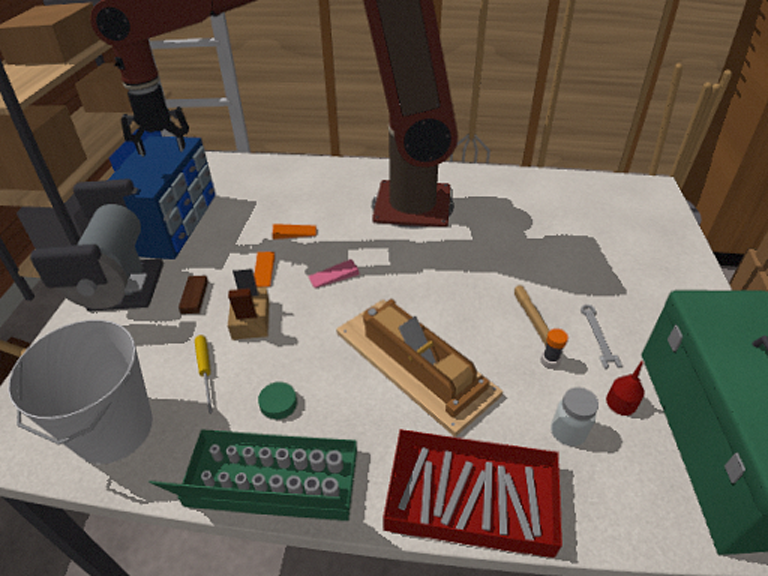

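View pics/top0.png

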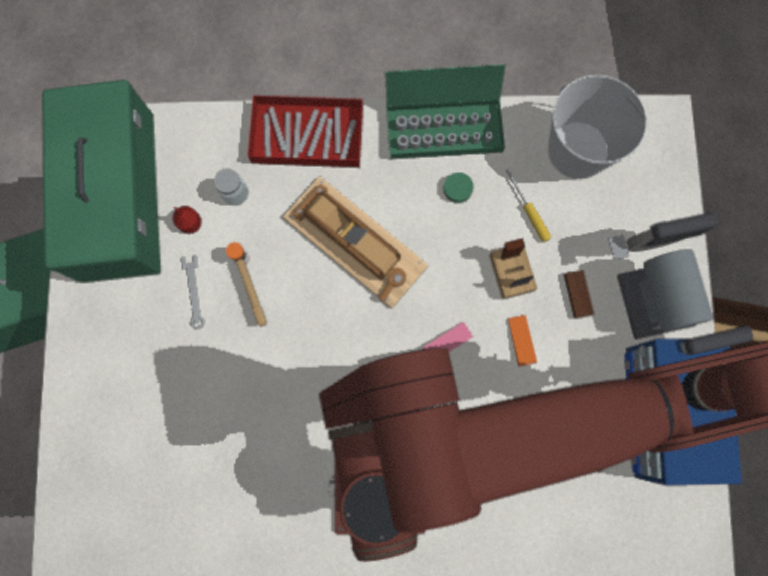

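Scene view: the dark brown wedge stands in the block at about scene (161,201) / top (343,164). The plane is at scene (283,240) and the mallet's head at scene (370,230). Candidates for the wedge:
- the brown one in the block at scene (161,201)
- orange ones at (197,154) and (176,180)
- a pink one at (222,182)
- the offcut at (129,196)

The brown one in the block fits the description, so next I'll look at close crops.

```bash
cat > h.py <<'E'
from bench import r
import numpy as np,cv2
from scipy.optimize import least_squares
from scipy.spatial.transform import Rotation as Ro
CAL={c:r.get_calibration(c) for c in("scene","top")}
def proj(c,P):
    k=CAL[c];P=np.atleast_2d(P);T=k["camera_from_world"]
    q=P@T[:3,:3].T+T[:3,3]; a=q[:,0]/-q[:,2]; b=-q[:,1]/-q[:,2]
    f=1+k["k1"]*(a*a+b*b)
    return np.c_[k["fx"]*a*f+k["cx"],k["fy"]*b*f+k["cy"]]
def ray(c,uv):
    k=CAL[c];x=(uv[0]-k["cx"])/k["fx"];y=(uv[1]-k["cy"])/k["fy"]
    a,b=x,y
    for _ in range(10):
        f=1+k["k1"]*(a*a+b*b);a,b=x/f,y/f
    T=k["camera_from_world"];R=T[:3,:3]
    return -R.T@T[:3,3], R.T@np.array([a,-b,-1.])
def onz(c,uv,z):
    o,d=ray(c,uv);return o+d*(z-o[2])/d[2]
def tri(obs):
    f=lambda p:np.concatenate([(proj(c,p)[0]-uv) for c,uv in obs])
    s=least_squares(f,[500,0,50]);return s.x,s.fun
def crop(im,x,y,w,h,k,name):
    cv2.imwrite(f'pics/{name}.png',cv2.resize(im[y:y+h,x:x+w,::-1],None,fx=k,fy=k,interpolation=cv2.INTER_CUBIC))
E
python3 - <<'E'
from h import *
s=r.camera("scene");t=r.camera("top")
np.save('s0.npy',s);np.save('t0.npy',t)
def f(im,x,y,w,h,k): return cv2.resize(im[y:y+h,x:x+w,::-1],(w*k,h*k),interpolation=cv2.INTER_CUBIC)
cv2.imwrite('pics/rack.png',np.hstack([f(s,135,170,60,65,6),f(t,315,150,60,65,6)]))
cv2.imwrite('pics/plane.png',np.vstack([f(s,215,190,130,100,4)]))
cv2.imwrite('pics/planet.png',f(t,180,110,110,100,5))
cv2.imwrite('pics/mal.png',np.hstack([f(s,335,185,65,70,5),f(t,140,150,65,70,5)]))
E
```

```text
(no output)
```

View pics/rack.png

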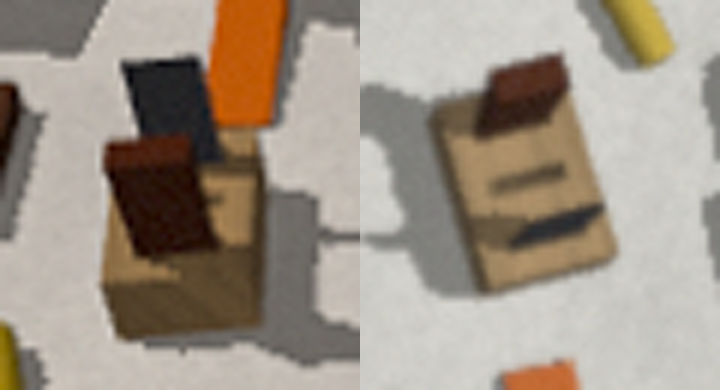

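View pics/plane.png

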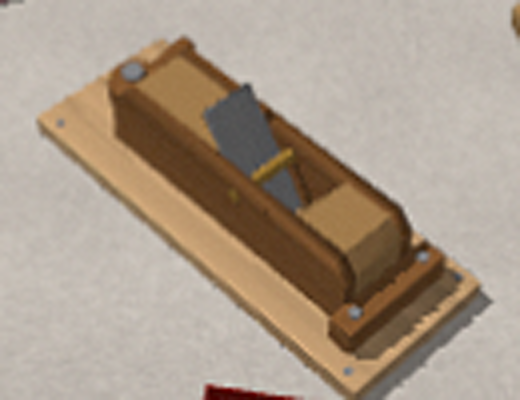

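View pics/planet.png

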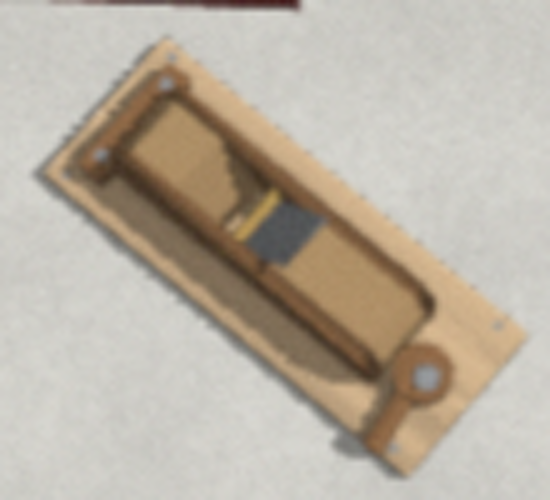

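View pics/mal.png

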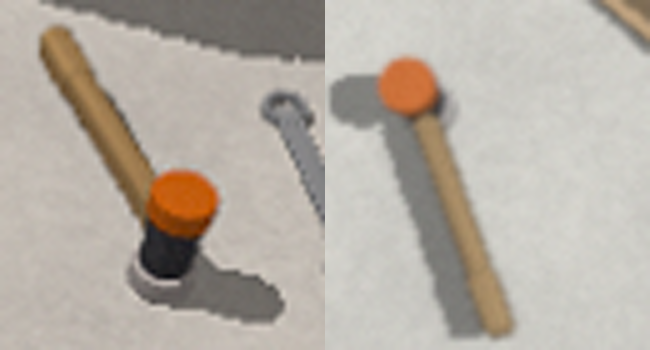

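```bash
python3 - <<'E'
from h import *
s=np.load('s0.npy');t=np.load('t0.npy')
def f(im,x,y,w,h,k): return np.clip(1.8*cv2.resize(im[y:y+h,x:x+w,::-1],(w*k,h*k),interpolation=cv2.INTER_CUBIC).astype(float),0,255)
cv2.imwrite('pics/w1.png',np.hstack([f(s,148,178,28,42,14),f(t,326,152,28,42,14)]))
for c in CAL:
    o,d=ray(c,(256,192));print(c,o,d/np.linalg.norm(d))
b=dict(top=[(213.6,117.2),(187.6,144.4),(285.4,177.4),(261,205.6)],scene=[(303.75,290),(335.5,261),(224.5,220.5),(255,200)])
loc=np.array([[1,-1],[1,1],[-1,-1],[-1,1]])*[172.5,67.5]
def model(p):
    c,s_=np.cos(p[2]),np.sin(p[2]);return np.c_[p[0]+c*loc[:,0]-s_*loc[:,1],p[1]+s_*loc[:,0]+c*loc[:,1],np.full(4,18)]
for cs in(["top"],["scene"],["top","scene"]):
    q=least_squares(lambda p:np.concatenate([(proj(c,model(p))-b[c]).ravel() for c in cs]),[600,0,.7])
    print(cs,q.x,np.degrees(q.x[2]),q.fun.round(1))
p=q.x
u=np.array([np.cos(p[2]),np.sin(p[2])])
# iron top corners, pin
for nm,a,bb in[("iron_topR",(266.3,218),(245.6,153.6)),("iron_topL",(277,211),(238,163)),("pinR",(278.3,234.5),None),("pinL",(288,228.3),None)]:
    if bb: 
        x,e=tri([("scene",a),("top",bb)]);d=x[:2]-p[:2];print(nm,x,"board-local",d@u,d@[-u[1],u[0]],e.round(1))
E
```

```text
scene [1266.50112889   84.46332637  854.11079413] [-0.72665469 -0.09590801 -0.6802754 ]
top [ 155.9533977   -29.36203069 1626.34199043] [ 0.18318285  0.00862327 -0.98304104]
['top'] [570.73106403  53.37263565   0.84855032] 48.61835222551318 [-0.5 -0.   0.6 -0.1  0.1 -0.1 -0.2  0.2]
['scene'] [576.85721603  54.50149296   0.85673302] 49.08718608067581 [ 0.2 -0.3  0.4  0.6 -0.8 -0.5  0.1 -0. ]
['top', 'scene'] [573.68860575  54.09343723   0.85206509] 48.819733745321045 [-0.9 -0.7  0.4 -0.7 -0.  -1.1 -0.3 -0.7 -0.2 -1.2  0.1 -0.1 -0.6 -1.4
  0.3 -0.8]
iron_topR [572.12291645  19.88695273 105.17861688] board-local -26.776124882756857 -21.34418190773894 [-0.5 -0.  -0.6  0.1]
iron_topL [539.93298605  47.10683867 104.00520022] board-local -27.48412759199215 20.80569996987212 [-0.9  0.  -1.   0.1][ WARN:0@0.402] global loadsave.cpp:1063 imwrite_ Unsupported depth image for selected encoder is fallbacked to CV_8U.
```

View pics/w1.png

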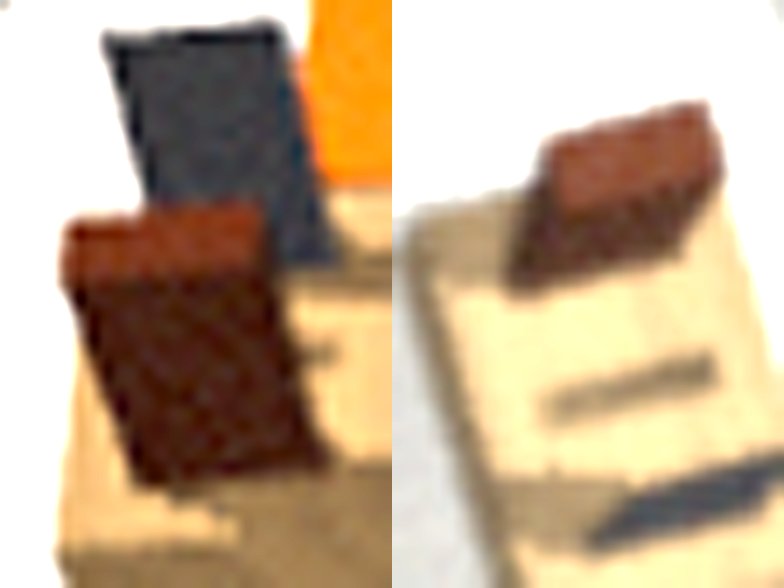

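```bash
python3 - <<'E'
from h import *
# board, half-pixel corrected
b=dict(top=[(213.6,117.2),(187.6,144.4),(285.4,177.4),(261,205.6)],scene=[(303.75,290),(335.5,261),(224.5,220.5),(255,200)])
loc=np.array([[1,-1],[1,1],[-1,-1],[-1,1]])*[172.5,67.5]
def model(p):
    c,s_=np.cos(p[2]),np.sin(p[2]);return np.c_[p[0]+c*loc[:,0]-s_*loc[:,1],p[1]+s_*loc[:,0]+c*loc[:,1],np.full(4,18)]
for cs in(["top"],["scene"],["top","scene"]):
    q=least_squares(lambda p:np.concatenate([(proj(c,model(p))-np.array(b[c])+.5).ravel() for c in cs]),[600,0,.7])
    print(cs,q.x,np.degrees(q.x[2]),q.fun.round(1))
p=q.x;u=np.array([np.cos(p[2]),np.sin(p[2])])
S,C=np.sin(np.radians(35)),np.cos(np.radians(35))
def th(x,y,z): # throat->plane
    return np.array([x*C-z*S,y,18+x*S+z*C])
def world(o,P): return np.array([p[0]+u[0]*(P[0]+o[0])-u[1]*(P[1]+o[1]),p[1]+u[1]*(P[0]+o[0])+u[0]*(P[1]+o[1]),P[2]])
pts=[("scene",(266.3,218),th(5,-22,105)),("scene",(277,211),th(5,22,105)),("top",(245.6,153.6),th(0,-22,105)),("top",(238,163),th(0,22,105))]
q=least_squares(lambda o:np.concatenate([proj(c,world(o,P))[0]-np.array(uv)+.5 for c,uv,P in pts]),[30,0]);print("origin in board",q.x,q.fun.round(1))
o=q.x;print("plane origin",world(o,np.zeros(3)))
# wedge corners
sc=lambda x,y:(148+x/14-.5,178+y/14-.5); tp=lambda x,y:(326+(x-392)/14-.5,152+y/14-.5)
for sg in(1,-1):
    W=lambda p,P:Ro.from_euler('xyz',[p[2],p[3],p[4]+(0 if sg>0 else np.pi)]).apply(P)+[p[0],p[1],10]
    h=115;T=20.6
    far,near=(T,0) if sg>0 else(0,T)   # x value on +worldx side / robot side
    yl=1 if sg>0 else -1  # wedge y sign for world +y
    H=lambda side,y:(side,21*y*yl,h)
    obs=[("scene",sc(67,228),H(near,-1)),("scene",sc(258,210),H(near,1)),("scene",sc(68,284),H(far,-1)),("scene",sc(266,266),H(far,1)),
         ("top",tp(706,106),H(far,-1)),("top",tp(545,150),H(far,1)),("top",tp(722,178),H(near,-1)),("top",tp(556,212),H(near,1))]
    x45=lambda side:(0 if side==0 else 4.5+16.1*35/115, )[0]
    obs+=[("scene",sc(140,488),(x45(far),-21*yl,35)),("scene",sc(325,468),(x45(far),21*yl,35)),("top",tp(512,290),(x45(near),21*yl,35)),]
    f=lambda p:np.concatenate([proj(c,W(p,P))[0]-uv for c,uv,P in obs])
    q=least_squares(lambda p:np.r_[f(p),p[2:4]*20],[580,-240,0,0,.2]);print(sg,q.x,q.cost,f(q.x).round(1))
    print("head centre",W(q.x,(10,0,115)),"c98",W(q.x,(9,0,98)))
E
```

```text
['top'] [572.60009992  55.15723225   0.84856774] 48.61935005073272 [-0.5 -0.   0.6 -0.1  0.1 -0.1 -0.2  0.2]
['scene'] [575.21306537  52.89390541   0.85728665] 49.11890664518352 [ 0.2 -0.4  0.3  0.5 -0.7 -0.4  0.2  0.1]
['top', 'scene'] [573.81484519  53.86720868   0.85256456] 48.848351171729206 [-0.4 -0.2  0.9 -0.2  0.6 -0.7  0.3 -0.2  0.3 -0.7  0.6  0.4 -0.2 -0.9
  0.7 -0.2]
origin in board [31.83959022 -1.30954685] [-0.   0.9  0.3  0.4  0.7  0.5 -0.2  0.7]
plane origin [595.75307371  76.97972796   0.        ]
1 [ 5.18551532e+02 -3.10474738e+02 -4.41188296e-03  2.43149586e-02
  2.35823817e-01] 3.5231401954565116 [ 0.5 -0.9  0.7 -0.7 -0.2 -0.1 -0.3  0.   0.1 -0.8 -0.4 -0.9  0.8 -0.1
  0.5  0.5  0.2  0.6  0.2  0.9  0.2  0.8]
head centre [ 530.87186973 -306.99241594  124.72176217] c98 [ 529.51548863 -307.39548416  107.75126523]
-1 [ 5.27220748e+02 -3.08142957e+02  3.01911765e-03 -1.18482415e-01
  2.43843195e-01] 8.207790054967823 [ 0.4 -1.4  0.6 -1.3 -0.1 -0.2 -0.2 -0.2  0.1 -0.5 -0.4 -0.6  0.9 -0.1
  0.6  0.6  0.2  1.3  0.2  1.5 -0.   0. ]
head centre [ 530.69220848 -306.92149679  125.37528763] c98 [ 529.71817726 -307.21671936  108.37634335]
```

The fit puts the flat face towards the robot, with x_w at yaw 13.5° and a lean of about 1.4°. The opposite hypothesis would need a 6.8° lean, so I ruled it out. The tool can only point down. I'll grip the wedge across its width, so that it can be pivoted 35° in the jaws.

```bash
python3 -m jog '{"hand":[1,1,1,1,1,1,1,1,1,1],"offset":[[0,0,0],[-2.2,-4.3,0],[-2.2,-4.3,0],[-2.2,-4.3,0],[-2.2,-4.3,0],[-2.2,-4.3,0],[-2.2,-4.3,0],[-2.2,-4.3,0],[-2.2,-4.3,0],[-2.2,-4.3,0]],"roll":[4.8,0,0,0,0,0,0,0,0,0]}' 40
```

```text
time: 2.5
tool_pos: [527.8, -308.8, 231.5]
eef_rot: [-3.141, -0.0, -1.335]
force: [-0.7, -1.5, -0.8]
gripper_width: 0.999
```

```bash
python3 -m jog '{"hand":[1,1,1,1,1,1,1,1,1,1],"offset":[[-0.1,-0.3,4],[0,0,3.5],[0,0,2],[0,0,1.5],[0,0,1.5],[0,0,1.45],[0,0,0],[0,0,0],[0,0,0],[0,0,0]],"roll":[0,0,0,0,0,0,0,0,0,0]}' 40
python3 - <<'E'
from h import *
s=r.camera("scene");t=r.camera("top")
def f(im,x,y,w,h,k): return np.clip(1.4*cv2.resize(im[y:y+h,x:x+w,::-1],(w*k,h*k),interpolation=cv2.INTER_CUBIC).astype(float),0,255)
cv2.imwrite('pics/g1.png',np.hstack([f(s,125,140,65,90,6),f(t,310,130,65,90,6)]))
print(proj("scene",r.read_state()["tool_pos"]),proj("top",r.read_state()["tool_pos"]))
E
```

```text
time: 3.5
tool_pos: [529.8, -309.2, 93.1]
eef_rot: [-3.14, -0.002, -1.335]
force: [-0.8, 0.5, 0.2]
gripper_width: 1.003
[[160.97996528 201.85469765]] [[341.9062701  165.45385508]][ WARN:0@3.559] global loadsave.cpp:1063 imwrite_ Unsupported depth image for selected encoder is fallbacked to CV_8U.
```

View pics/g1.png

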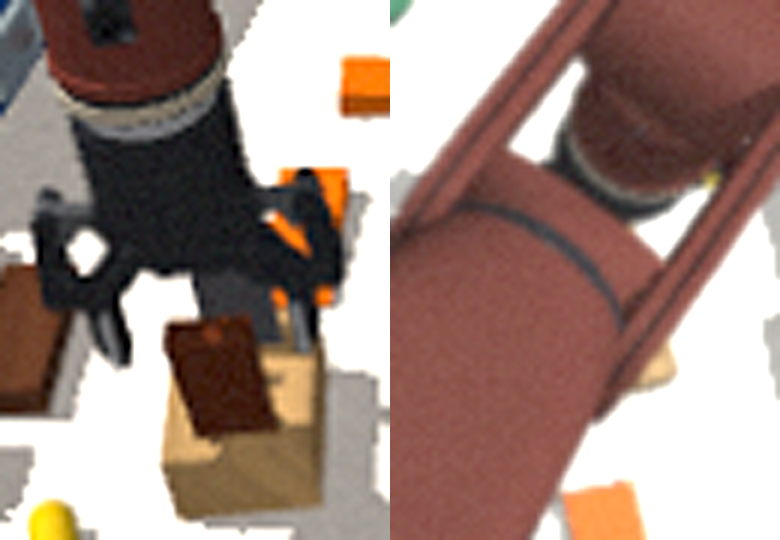

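```bash
python3 - <<'E'
from h import *
p=np.array([529.8,-309.2,106]);x=np.array([.2336,-.9723,0]);y=np.array([-.9723,-.2336,0])
for a in(-50,-42.5,0,42.5,50): print(a,proj("scene",p+a*x).round(1))
for b in(-11,11): print(b,proj("scene",p+46*x+b*y).round(1),proj("scene",p-46*x+b*y).round(1))
E
```

```text
-50 [[176.4 197.4]]
-42.5 [[173.9 197.6]]
0 [[160.1 198.8]]
42.5 [[146.2 200. ]]
50 [[143.8 200.2]]
-11 [[144.7 202.6]] [[174.9 200. ]]
11 [[145.5 197.6]] [[175.3 195.1]]
```

```bash
python3 -m jog '{"hand":[-1,-1,-1,-1,-1,-1,-1,-1,-1,-1],"offset":[[0,0,0],[0,0,0],[0,0,0],[0,0,0],[0,0,0],[0,0,0],[0,0,0],[0,0,-1],[0,0,-1],[0,0,-1]],"roll":[0,0,0,0,0,0,0,0,0,0]}' 35
python3 - <<'E'
from h import *
s=r.camera("scene");print(r.read_state()["gripper_width"])
def f(im,x,y,w,h,k): return np.clip(1.4*cv2.resize(im[y:y+h,x:x+w,::-1],(w*k,h*k),interpolation=cv2.INTER_CUBIC).astype(float),0,255)
cv2.imwrite('pics/g2.png',f(s,125,130,65,100,6).astype(np.uint8))
E
```

```text
time: 4.6
tool_pos: [529.2, -308.8, 122.9]
eef_rot: [3.142, -0.0, -1.335]
force: [0.3, -0.4, 0.1]
gripper_width: 0.489
0.4860359304980076
```

View pics/g2.png

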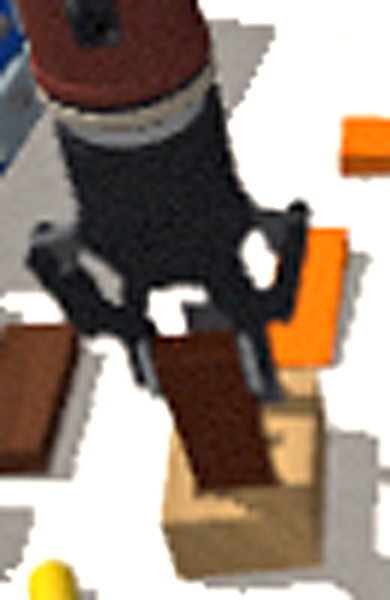

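```bash
python3 -m jog '{"hand":[-1,-1,-1,-1,-1,-1,-1,-1,-1,-1],"offset":[[0,0,-2],[0,0,0],[0,-2,0],[0,-2,0],[0,0,0],[0,0,1.1],[0,0,1.1],[0,0,1.1],[0,0,0],[0,0,0]],"roll":[0,0,0,0,0,0,0,0,0,0]}' 35
python3 -m jog '{"hand":[-1,-1,-1,-1,-1,-1,-1,-1,-1,-1],"offset":[[0,0.8,0],[0,0.8,0],[0,0.8,0],[0,0.8,0],[0,0.8,0],[0,0.7,0.05],[0,0.6,0.1],[0,0.5,0.15],[0,0.5,0.2],[0,0.4,0.2]],"roll":[0,0,0,0,0,0,0,0,0,0]}' 35
python3 - <<'E'
from h import *
s=r.camera("scene");print(r.read_state()["gripper_width"])
def f(im,x,y,w,h,k): return np.clip(1.4*cv2.resize(im[y:y+h,x:x+w,::-1],(w*k,h*k),interpolation=cv2.INTER_CUBIC).astype(float),0,255)
cv2.imwrite('pics/g3.png',f(s,125,130,65,100,6).astype(np.uint8))
E
```

```text
time: 5.65
tool_pos: [567.2, -299.2, 107.9]
eef_rot: [3.14, 0.001, -1.335]
force: [1.1, 0.0, -0.0]
gripper_width: 0.486
time: 6.65
tool_pos: [502.6, -315.0, 101.8]
eef_rot: [-3.142, -0.0, -1.335]
force: [4.2, 0.2, 2.1]
gripper_width: 0.486
0.4815004566603813
```

View pics/g3.png

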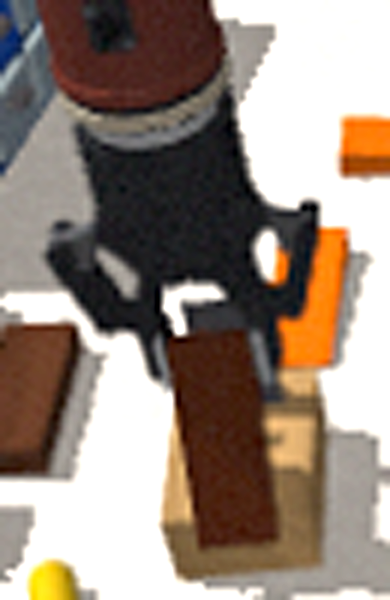

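```bash
python3 -m jog '{"hand":[-1,-1,-1,-1,-1,-1,-1,-1,-1,-1],"offset":[[0,-0.3,-3],[0,0,-5],[-4.2,-1.3,0],[-4.2,-1.3,0],[-4.2,-1.3,0],[-4.2,-1.3,0],[-4.2,-1.3,0],[-4.2,-1.3,0],[-4.2,-1.3,0],[0,0,0]],"roll":[0,0,0,0,0,0,0,0,0,0]}' 50
python3 -m jog '{"hand":[-1,-1,-1,-1,-1,-1,-1,-1,-1,-1],"offset":[[0,0,0],[0,0,0],[0,0,0],[0,0,0],[0,0,0],[0,0,0],[0,0,0],[0,0,0],[0,0,0],[0,0,0]],"roll":[-7.1,-7.1,-7.1,-7.0,-7.0,0,0,0,0,0]}' 50
python3 - <<'E'
from h import *
s=r.camera("scene");t=r.camera("top");print(r.read_state()["gripper_width"])
np.save('s1.npy',s);np.save('t1.npy',t)
def f(im,x,y,w,h,k): return np.clip(1.4*cv2.resize(im[y:y+h,x:x+w,::-1],(w*k,h*k),interpolation=cv2.INTER_CUBIC).astype(float),0,255).astype(np.uint8)
cv2.imwrite('pics/g4.png',f(s,225,150,100,90,7))
cv2.imwrite('pics/g4t.png',f(t,180,100,110,100,6))
E
```

```text
time: 7.7
tool_pos: [523.9, -2.9, 180.9]
eef_rot: [3.138, 0.002, -1.33]
force: [-0.6, -0.9, -1.2]
gripper_width: 0.483
time: 8.7
tool_pos: [525.5, -7.2, 181.8]
eef_rot: [3.141, 0.0, -0.719]
force: [0.3, 0.1, -0.5]
gripper_width: 0.482
0.4873060612035674
```

View pics/g4.png

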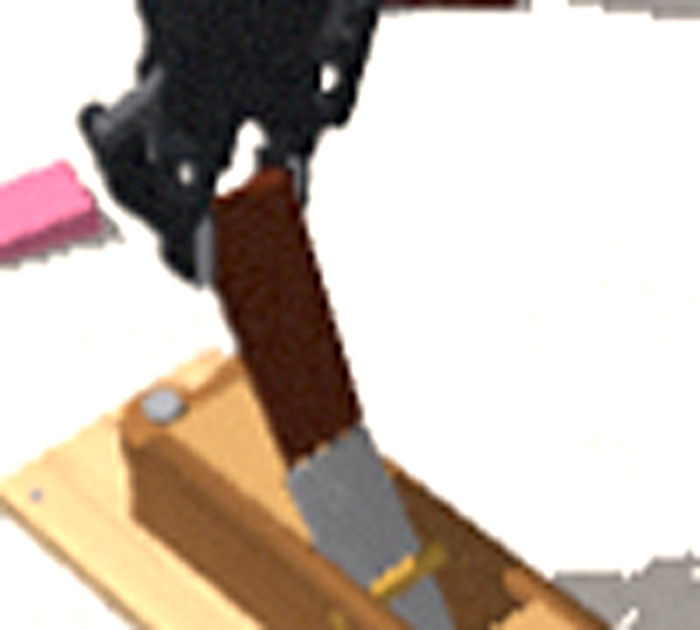

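View pics/g4t.png

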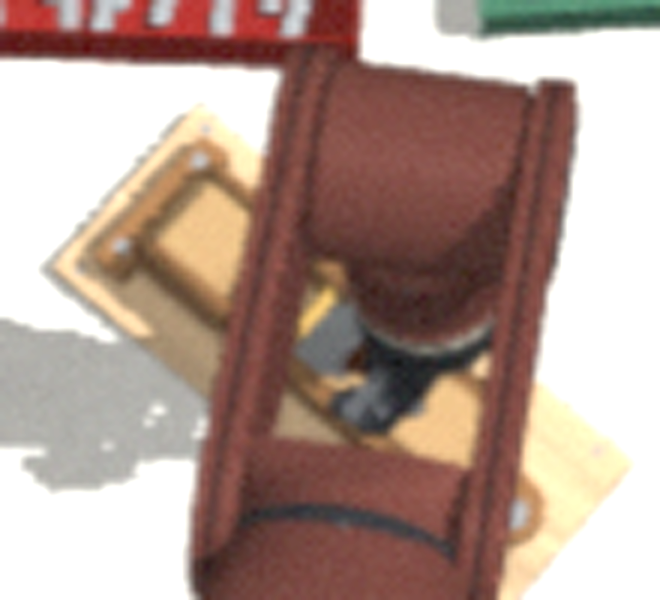

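```bash
python3 - <<'E'
from h import *
s=np.load('s1.npy');s0=np.load('s0.npy');t0=np.load('t0.npy')
def f(im,x,y,w,h,k,g=1.4): return np.clip(g*cv2.resize(im[y:y+h,x:x+w,::-1],(w*k,h*k),interpolation=cv2.INTER_CUBIC).astype(float),0,255).astype(np.uint8)
cv2.imwrite('pics/g5.png',f(s,252,170,30,50,12,2))
cv2.imwrite('pics/g6.png',np.hstack([f(s0,260,205,40,42,12),f(t0,220,145,28,42,12)]))
E
```

```text
(no output)
```

View pics/g5.png

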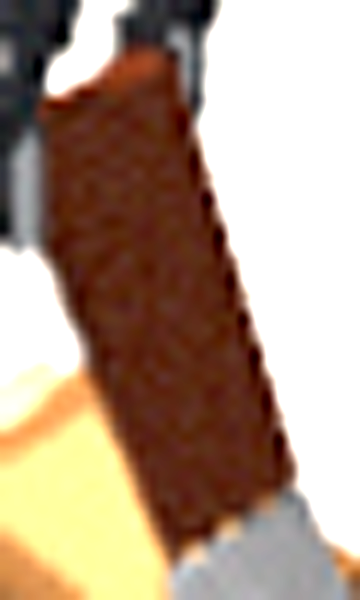

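View pics/g6.png

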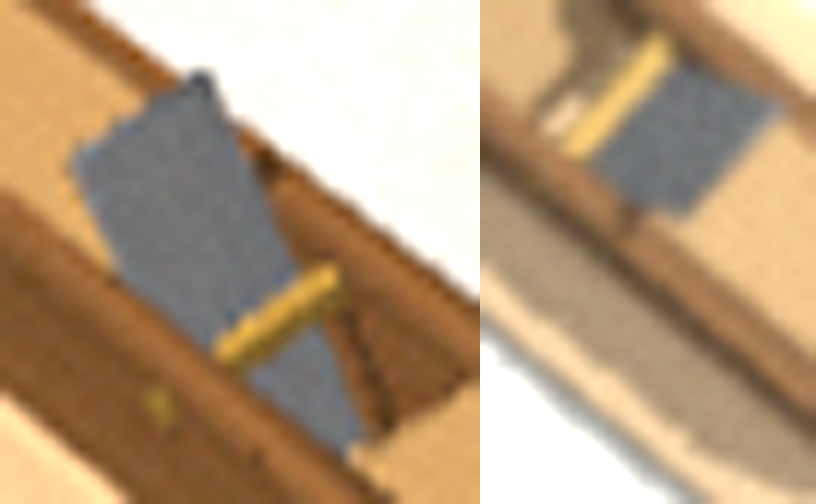

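```bash
cat > fit.py <<'E'
from h import *
S,C=np.sin(np.radians(35)),np.cos(np.radians(35))
th=lambda x,y,z:np.array([x*C-z*S,y,18+x*S+z*C])
def pw(p,P): # p=(x,y,yaw) of plane
    c,s=np.cos(p[2]),np.sin(p[2]);P=np.atleast_2d(P);return np.c_[p[0]+c*P[:,0]-s*P[:,1],p[1]+s*P[:,0]+c*P[:,1],P[:,2]]
bl=np.array([[1,-1],[1,1],[-1,-1],[-1,1]])*[172.5,67.5]
B=dict(top=np.array([(213.6,117.2),(187.6,144.4),(285.4,177.4),(261,205.6)])-.5,scene=np.array([(303.75,290),(335.5,261),(224.5,220.5),(255,200)])-.5)
I=dict(scene=[((265.5,218),th(5,-22,105)),((276.8,210.6),th(5,22,105)),((287.4,227),th(16,23.2,45)),((277.8,233.8),th(16,-23.2,45))],
       top=[((220+285/12-.5,145+103/12-.5-.3),th(0,-22,105)),((220+205/12-.5,145+212/12-.5),th(0,22,105)),((220+187/12-.5,145+42/12-.5),th(19,-23.2,45)),((220+93/12-.5,145+150/12-.5),th(19,23.2,45))])
def res(p,cs):
    out=[]
    for c in cs:
        out.append((proj(c,pw(p,np.c_[bl[:,0]-p[3],bl[:,1],np.full(4,18)]))-B[c]).ravel())
        for uv,P in I[c]: out.append(2*(proj(c,pw(p,P))[0]-uv))
    return np.concatenate(out)
def plane(cs):
    q=least_squares(res,[596,77,.85,31],args=(cs,));return q
E
python3 - <<'E'
from fit import *
for cs in(["top"],["scene"],["top","scene"]):
    q=plane(cs);print(cs,q.x.round(3),q.fun.round(1))
pl=plane(["scene"]).x
for nm,pl in(("scene",plane(["scene"]).x),("both",plane(["top","scene"]).x)):
    tcp=np.array([525.5,-7.2,181.8]);yaw=np.pi/2-.719  # wedge x yaw
    # unknown phi, tip offset (along wedge x horizontal a, vertical b), lateral c
    ob=[((265.8,216),(4.5,-21,0)),((275.9,210.5),(4.5,21,0)),((252+45/12-.5,170+113/12-.5),(20.6,-21,115)),((252+168/12-.5,170+72/12-.5),(20.6,21,115))]
    def W(v,P):
        phi,a,b,c=v
        P=np.array(P);X=P[0]*np.cos(phi)-P[2]*np.sin(phi)+a;Z=P[0]*np.sin(phi)+P[2]*np.cos(phi)+b
        return np.array([tcp[0]+np.cos(yaw)*X-np.sin(yaw)*(P[1]+c),tcp[1]+np.sin(yaw)*X+np.cos(yaw)*(P[1]+c),tcp[2]+Z])
    f=lambda v:np.concatenate([proj("scene",W(v,P))[0]-uv for uv,P in ob]+[[v[3]]])
    q=least_squares(f,[.6,50,-70,0]);print(np.degrees(q.x[0]),q.x[1:],f(q.x).round(1))
    tip=W(q.x,(0,0,0));d=tip[:2]-pl[:2];c,s=np.cos(pl[2]),np.sin(pl[2]);P=[c*d[0]+s*d[1],-s*d[0]+c*d[1],tip[2]-18]
    print(nm,"tip",tip,"throat x,y,z",P[0]*C+P[2]*S,P[1],-P[0]*S+P[2]*C, "yaw err",np.degrees(yaw-pl[2]))
E
```

```text
['top'] [596.636  79.966   0.851  34.451] [-0.3 -0.3  0.9 -0.3  0.5 -0.6  0.2 -0.2  3.3  1.2 -0.4  1.6 -0.8 -1.9
 -2.7 -0.3]
['scene'] [590.73   77.886   0.863  30.03 ] [ 1.4 -1.7  1.2 -0.8 -0.  -1.   0.6 -0.6  1.3 -1.3  0.5 -1.6 -0.1  0.9
 -3.3  3.9]
['top', 'scene'] [593.842  78.819   0.859  32.131] [-0.8  0.2  0.6  0.3  0.5 -0.7  0.4 -0.1  4.1  2.5  0.5  3.1 -0.2 -0.5
 -1.9  1.3  0.9 -1.1  0.9 -0.1 -0.2 -0.9  0.7 -0.3  1.8  0.2  1.1 -0.1
  0.5  2.6 -2.8  5.6]
30.379353635577015 [ 5.01738405e+01 -6.87788066e+01  4.58524542e-02] [-0.3  0.8  0.3 -0.9 -0.6  1.7  0.5 -1.6  0. ]
scene tip [558.5116215   30.58424567 113.02119343] throat x,y,z 7.900827259522167 -6.2509813377571 110.46723952244801 yaw err -0.665205509633431
30.379353635577015 [ 5.01738405e+01 -6.87788066e+01  4.58524542e-02] [-0.3  0.8  0.3 -0.9 -0.6  1.7  0.5 -1.6  0. ]
both tip [558.5116215   30.58424567 113.02119343] throat x,y,z 5.682238954649371 -4.783005723370888 112.02071177770384 yaw err -0.3859802716549945
```

```bash
cat > ov.py <<'E'
from fit import *
def overlay(im,c,segs,x,y,w,h,k,name,g=1.2):
    o=np.clip(g*cv2.resize(im[y:y+h,x:x+w,::-1],(w*k,h*k),interpolation=cv2.INTER_CUBIC).astype(float),0,255).astype(np.uint8)
    for a,b,col in segs:
        L=np.linspace(a,b,8);q=(proj(c,L)-[x,y]+.5)*k
        cv2.polylines(o,[np.round(q*8).astype(int)],False,col,1,cv2.LINE_AA,3)
    cv2.imwrite(f'pics/{name}.png',o)
def planesegs(p):
    out=[]
    def add(a,b,col): 
        A=pw(p,np.array([a,b]));out.append((A[0],A[1],col))
    for y in(-35,35): add((-145,y,78),(95,y,78),(0,0,255)); 
    for y in(-23.25,23.25): add((-145,y,78),(95,y,78),(0,255,0))
    for y in(-35,35): add((-145,y,18),(95,y,18),(255,0,0))
    for x in(0,5):
      for y in(-22,22): add(th(x,y,45),th(x,y,105),(255,0,255))
      add(th(x,-22,105),th(x,22,105),(255,0,255))
    for x in(13,19): add(th(x,-23.25,45),th(x,23.25,45),(255,255,0))
    bc=[(-p[3]+a*172.5,b*67.5,18) for a,b in((1,1),(1,-1),(-1,-1),(-1,1))]
    for i in range(4): add(bc[i],bc[(i+1)%4],(0,0,0))
    return out
E
python3 - <<'E'
from ov import *
import fit
for c in I: I[c]=I[c][:3]
s0=np.load('s0.npy');t0=np.load('t0.npy')
for cs in(["top"],["scene"],["top","scene"]):
    q=plane(cs);print(cs,q.x.round(3),q.fun.round(1))
overlay(s0,"scene",planesegs(plane(["scene"]).x),218,190,125,105,6,'o1')
overlay(t0,"top",planesegs(plane(["top"]).x),180,112,112,100,6,'o2')
E
```

```text
['top'] [596.997  81.333   0.85   35.737] [-0.4 -0.2  0.8 -0.2  0.4 -0.4  0.  -0.1  2.5  1.  -1.2  1.4 -1.6 -2.1]
['scene'] [592.973  76.687   0.858  30.066] [ 0.7 -1.   0.7 -0.  -0.3 -0.8  0.5 -0.2  0.4 -0.4 -0.3 -0.6 -0.9  2. ]
['top', 'scene'] [595.019  78.73    0.857  32.713] [-0.6 -0.1  0.8  0.   0.6 -0.8  0.5 -0.3  4.1  1.9  0.5  2.4 -0.2 -1.1
  0.6 -0.9  0.7  0.1 -0.3 -0.8  0.6 -0.2  1.7  0.7  1.1  0.5  0.4  3.2]
```

View pics/o1.png

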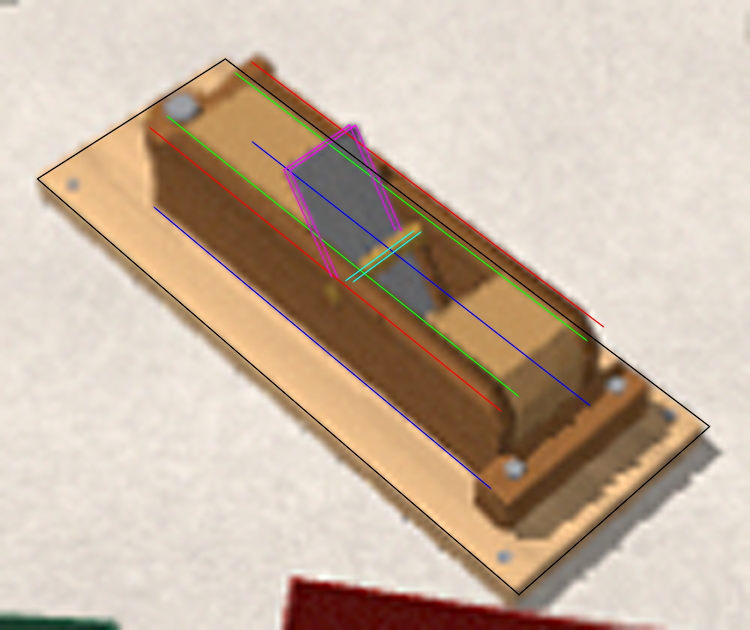

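View pics/o2.png

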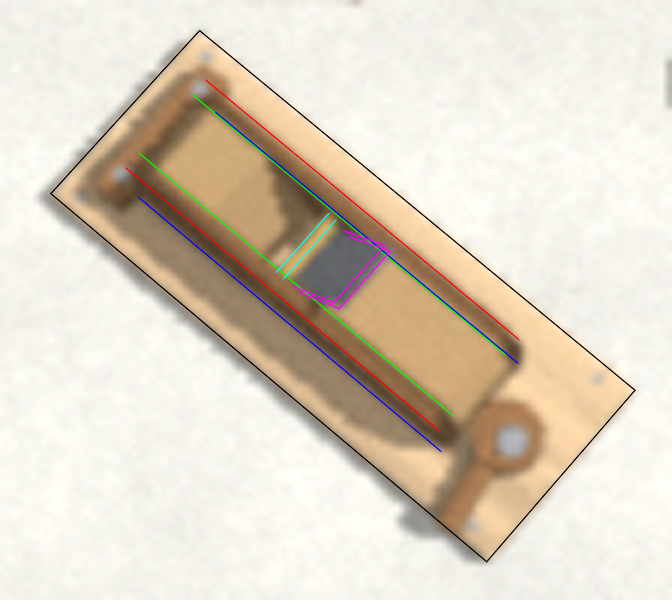

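```bash
cat > wf.py <<'E'
from ov import *
from scipy.optimize import minimize
V=np.array([(0,-21,0),(0,21,0),(4.5,-21,0),(4.5,21,0),(0,-21,115),(0,21,115),(20.6,-21,115),(20.6,21,115)],float)
E_=[(0,1),(2,3),(4,5),(6,7),(0,2),(1,3),(4,6),(5,7),(0,4),(1,5),(2,6),(3,7)]
def W(v,P,tcp,yaw0):
    phi,a,b,c,dy=v;yaw=yaw0+dy
    P=np.atleast_2d(P);X=P[:,0]*np.cos(phi)-P[:,2]*np.sin(phi)+a;Z=P[:,0]*np.sin(phi)+P[:,2]*np.cos(phi)+b
    return np.c_[tcp[0]+np.cos(yaw)*X-np.sin(yaw)*(P[:,1]+c),tcp[1]+np.sin(yaw)*X+np.cos(yaw)*(P[:,1]+c),tcp[2]+Z]
def mask(im,box):
    x,y,w,h=box;hs=im[y:y+h,x:x+w].astype(float);R,G,Bl=hs[...,0],hs[...,1],hs[...,2]
    return hs
def sil(c,P,box,k=8):
    x,y,w,h=box;q=(proj(c,P)-[x,y]+.5)*k;hull=cv2.convexHull(np.float32(q))
    m=np.zeros((h*k,w*k),np.uint8);cv2.fillConvexPoly(m,np.round(hull*8).astype(np.int32),1,cv2.LINE_8,3)
    return cv2.resize(m.astype(np.float32),(w,h),interpolation=cv2.INTER_AREA)
def fitw(im,box,tcp,yaw0,v0,c="scene",show=None,ymax=None):
    x,y,w,h=box;a=im[y:y+h,x:x+w].astype(float);R,G,Bl=a[...,0],a[...,1],a[...,2]
    m=((R-Bl>22)&(R<115)&(R>1.5*G)).astype(np.float32)
    n,l,st,_=cv2.connectedComponentsWithStats(m.astype(np.uint8));m=(l==1+np.argmax(st[1:,4])).astype(np.float32)
    def cost(v): 
        return np.abs(sil(c,W(v,V,tcp,yaw0),box)-m).sum()+ (v[3]/2)**2+(v[4]/.03)**2
    best=None
    for d in(.05,-.05):
        sx=np.vstack([v0]+[np.array(v0)+np.eye(5)[i]*[d,4,4,2,.04][i] for i in range(5)])
        q=minimize(cost,v0,method='Nelder-Mead',options=dict(initial_simplex=sx,maxiter=600,xatol=1e-3,fatol=1e-2))
        if best is None or q.fun<best.fun:best=q
    return best,m
def tipthroat(P,pl):
    d=P[:2]-pl[:2];c,s=np.cos(pl[2]),np.sin(pl[2]);p=[c*d[0]+s*d[1],-s*d[0]+c*d[1],P[2]-18]
    return np.array([p[0]*C+p[2]*S,p[1],-p[0]*S+p[2]*C])
PLS=np.array([592.97,76.69,.858,30.07]);PLB=np.array([595.0,78.7,.855,32.7])
E
python3 - <<'E'
from wf import *
s=np.load('s1.npy');box=(245,165,45,60)
tcp=np.array([525.5,-7.2,181.8]);yaw0=np.pi/2-.719
q,m=fitw(s,box,tcp,yaw0,[.55,50,-69,0,0]);print(q.fun,m.sum(),np.degrees(q.x[[0,4]]),q.x[1:4])
T=W(q.x,V,tcp,yaw0);tip=W(q.x,(0,0,0),tcp,yaw0)[0]
print(tip,tipthroat(tip,PLS),tipthroat(tip,PLB))
x,y,w,h=box
cv2.imwrite('pics/m.png',cv2.resize((m*255).astype(np.uint8),None,fx=6,fy=6))
overlay(s,"scene",[(T[i],T[j],(0,255,255)) for i,j in E_]+planesegs(PLS),*box,10,'o3',1.6)
E
```

```text
74.19893849729021 515.0 [27.97422345  4.06659446] [ 46.58155366 -72.12283595   1.311218  ]
[552.57180739  30.72990481 109.67716405] [  2.46080985   0.50700488 110.19407464] [  0.12618001   0.53621579 111.82880005]
```

View pics/o3.png

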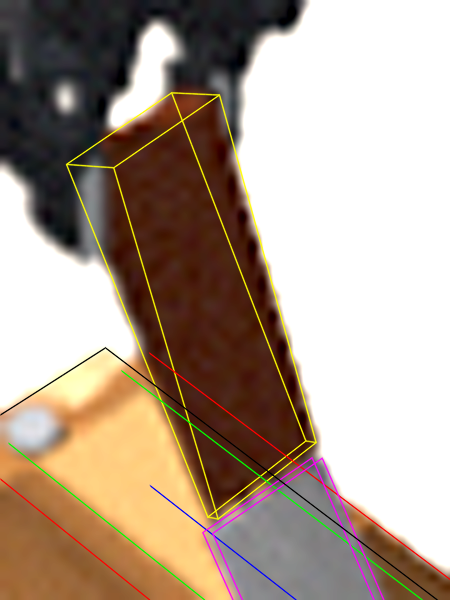

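View pics/m.png

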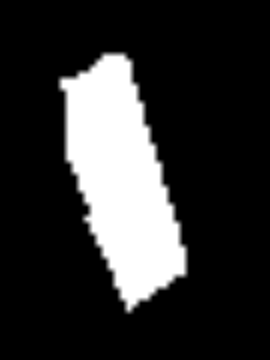

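```bash
python3 - <<'E'
s=open('wf.py').read()
s=s.replace("    def cost(v): \n        return np.abs(sil(c,W(v,V,tcp,yaw0),box)-m).sum()","    wt=np.ones_like(m);gr=((a.max(2)-a.min(2))<22)&(a.max(2)<150);gr=cv2.dilate(gr.astype(np.uint8),np.ones((3,3)));wt[gr>0]=0\n    if ymax: wt[ymax-y:]=1\n    wt[:7 if ymax is None else 0]*=1\n    wt[(cv2.dilate(m,np.ones((2,2)))>0)&(gr==0)]=1\n    def cost(v): \n        return (wt*np.abs(sil(c,W(v,V,tcp,yaw0),box)-m)).sum()")
open('wf.py','w').write(s)
E
python3 - <<'E'
from wf import *
s=np.load('s1.npy');box=(245,165,45,60)
tcp=np.array([525.5,-7.2,181.8]);yaw0=np.pi/2-.719
for v0 in([.55,50,-69,0,0],[.65,52,-66,0,0]):
    q,m=fitw(s,box,tcp,yaw0,v0,ymax=198);print(q.fun,m.sum(),np.degrees(q.x[[0,4]]),q.x[1:4])
    T=W(q.x,V,tcp,yaw0);tip=W(q.x,(0,0,0),tcp,yaw0)[0]
    print(tip,tipthroat(tip,PLS),tipthroat(tip,PLB))
overlay(s,"scene",[(T[i],T[j],(0,255,255)) for i,j in E_]+planesegs(PLS),*box,10,'o4',1.6)
E
```

```text
27.562145637326655 515.0 [30.48442423  2.22720723] [ 48.70469455 -69.49315017   0.8847874 ]
[555.44210032  31.2239606  112.30684983] [  5.8128867   -1.34138685 111.05717873] [  3.4827909   -1.30541522 112.68872938]
29.166126958149484 515.0 [33.15201242  0.86786847] [ 51.5738211  -64.97140194  -0.14067675]
[558.98374472  32.02649172 116.82859806] [ 10.80100734  -3.49595224 113.08449439] [  8.4761955   -3.4512013  114.71234516]
```

View pics/o4.png

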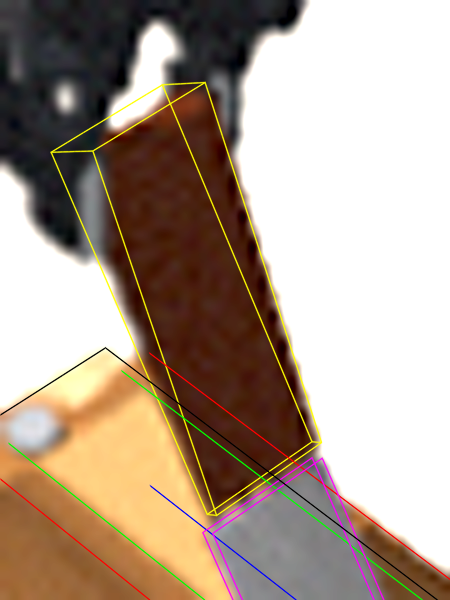

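```bash
python3 - <<'E'
from wf import *
u0=proj("scene",pw(PLS,th(5,0,105)))[0];print(u0)
for x in(8,12): 
  for z in(110,113): print(x,z,(proj("scene",pw(PLS,th(x,0,z)))[0]-u0).round(2))
print("dy",(proj("scene",pw(PLS,th(5,1,105)))[0]-u0).round(3))
o=np.array([270.9,212.35])
f=lambda v:proj("scene",pw(PLS,th(v[0]+4.5,v[1],v[2])))[0]-o
for x in(3,5,8): 
    q=least_squares(lambda v:f((x,v[0],v[1])),[0,110]);print(x,q.x)
E
```

```text
[271.25612539 213.99749371]
8 110 [-0.06 -1.47]
8 113 [-0.46 -2.38]
12 110 [ 0.75 -1.42]
12 113 [ 0.35 -2.33]
dy [ 0.249 -0.171]
3 [ -0.3651143  110.76879298]
5 [ -1.56866458 111.52831868]
8 [ -3.37399004 112.66760726]
```

```bash
python3 -m jog '{"hand":[-1,-1,-1,-1,-1,-1,-1,-1,-1,-1],"offset":[[-0.25,-0.25,-0.17],[0,-0.5,0.7],[0,-0.5,0.7],[0,-0.5,0.7],[0,-0.45,0.67],[0,0,0],[0,0.08,0.06],[0,0.08,0.06],[0,0.08,0.06],[0,0,0]],"roll":[0,0,0,0,0,0,0,0,0,0]}' 50
python3 - <<'E'
from h import *
s=r.camera("scene");t=r.camera("top");print(r.read_state()["force"],r.read_state()["tool_pos"])
np.save('s2.npy',s);np.save('t2.npy',t)
def f(im,x,y,w,h,k): return np.clip(1.6*cv2.resize(im[y:y+h,x:x+w,::-1],(w*k,h*k),interpolation=cv2.INTER_CUBIC).astype(float),0,255).astype(np.uint8)
cv2.imwrite('pics/g7.png',f(s,245,165,55,80,9)[:720])
cv2.imwrite('pics/g7t.png',f(t,200,120,70,60,9))
E
```

```text
time: 9.8
tool_pos: [536.6, 9.0, 154.2]
eef_rot: [-3.141, -0.0, -0.719]
force: [-0.7, -0.1, -0.8]
gripper_width: 0.485
[-0.50277058 -0.20301119 -0.18982222] [536.59710527   9.1376335  154.23474811]
```

View pics/g7.png

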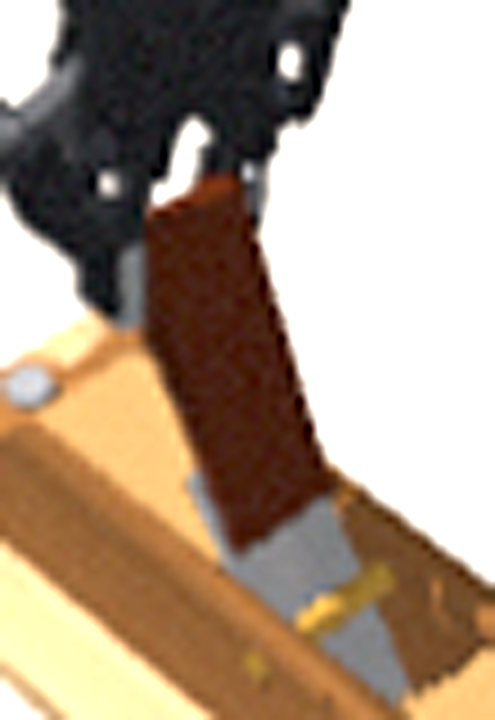

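View pics/g7t.png

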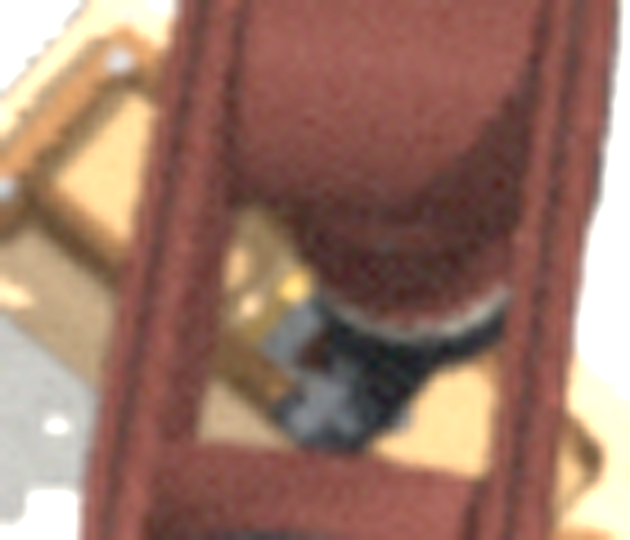

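```bash
python3 -m jog '{"hand":[-1,-1,-1,-1,-1,-1,-1,-1,-1,-1],"offset":[[0,0.08,0.06],[0,0.08,0.06],[0,0.08,0.06],[0,0.08,0.06],[0,0,0],[0,0,0],[0,0,0],[0,0,0],[0,0,0],[0,0,0]],"roll":[0,0,0,0,0,0,0,0,0,0]}' 50
python3 - <<'E'
from h import *
s=r.camera("scene");print(r.read_state()["force"],r.read_state()["tool_pos"])
np.save('s3.npy',s)
def f(im,x,y,w,h,k): return np.clip(1.6*cv2.resize(im[y:y+h,x:x+w,::-1],(w*k,h*k),interpolation=cv2.INTER_CUBIC).astype(float),0,255).astype(np.uint8)
cv2.imwrite('pics/g8.png',f(s,250,180,45,65,11)[:])
E
```

```text
time: 10.9
tool_pos: [534.8, 7.1, 151.9]
eef_rot: [-3.141, -0.0, -0.719]
force: [1.0, 3.0, 4.2]
gripper_width: 0.484
[0.50493336 3.8847062  5.24572515] [534.75863419   7.02422688 151.94724931]
```

View pics/g8.png

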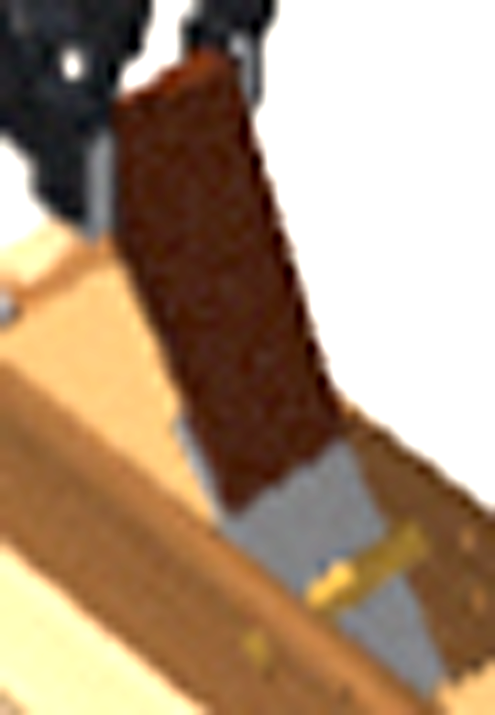

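```bash
python3 -m jog '{"hand":[-1,-1,-1,-1,-1,-1,-1,-1,-1,-1],"offset":[[0,-0.17,0.25],[0,-0.17,0.25],[0,-0.17,0.25],[0,-0.17,0.25],[0,-0.17,0.25],[0,-0.17,0.25],[0,-0.17,0.25],[0,0,0],[0,0,0],[0,0,0]],"roll":[0,0,0,0,0,0,0,0,0,0]}' 50
python3 - <<'E'
from h import *
s=r.camera("scene");print(r.read_state()["force"],r.read_state()["tool_pos"])
np.save('s4.npy',s)
def f(im,x,y,w,h,k): return np.clip(1.6*cv2.resize(im[y:y+h,x:x+w,::-1],(w*k,h*k),interpolation=cv2.INTER_CUBIC).astype(float),0,255).astype(np.uint8)
cv2.imwrite('pics/g9.png',f(s,250,180,45,65,11)[:])
E
```

```text
time: 11.95
tool_pos: [543.2, 15.8, 134.3]
eef_rot: [-3.14, -0.002, -0.719]
force: [4.6, 3.5, 2.2]
gripper_width: 0.479
[3.40840391 2.72547775 2.10872057] [543.21951192  15.80750796 134.26245979]
```

View pics/g9.png

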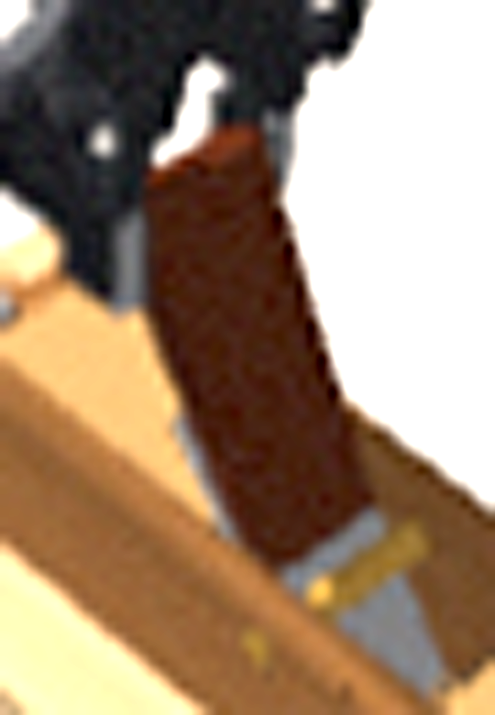

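```bash
python3 -m jog '{"hand":[-1,-1,-1,-1,-1,-1,-1,-1,-1,-1],"offset":[[0,-0.13,0.28],[0,-0.13,0.28],[0,-0.13,0.28],[0,-0.13,0.28],[0,-0.13,0.28],[0,-0.13,0.28],[0,0,0],[0,0,0],[0,0,0],[0,0,0]],"roll":[0,0,0,0,0,0,0,0,0,0]}' 50
python3 - <<'E'
from h import *
s=r.camera("scene");print(r.read_state()["force"],r.read_state()["tool_pos"])
np.save('s5.npy',s)
def f(im,x,y,w,h,k): return np.clip(1.6*cv2.resize(im[y:y+h,x:x+w,::-1],(w*k,h*k),interpolation=cv2.INTER_CUBIC).astype(float),0,255).astype(np.uint8)
cv2.imwrite('pics/g10.png',f(s,250,180,45,65,11)[:])
E
```

```text
time: 13.0
tool_pos: [547.5, 21.7, 117.0]
eef_rot: [-3.141, -0.0, -0.719]
force: [3.9, 2.6, 0.5]
gripper_width: 0.482
[4.90025436 2.70751975 0.51405841] [547.50158712  21.68861447 116.9645091 ]
```

View pics/g10.png

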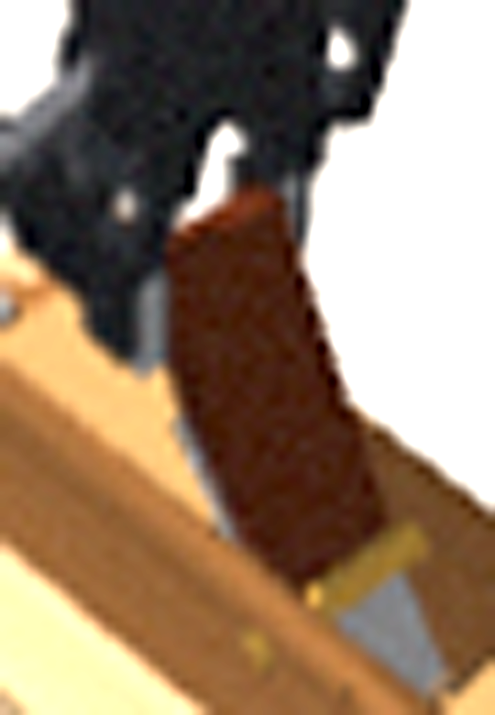

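```bash
python3 - <<'E'
from wf import *
tcp=np.array([547.5,21.7,117.0]);yaw=-.719;x=np.array([np.cos(yaw),np.sin(yaw),0]);y=np.array([np.sin(yaw),-np.cos(yaw),0])
for h in(0,4,8,12):
    print(h,proj("scene",np.array([tcp+24*x-11*y+[0,0,h],tcp+24*x+[0,0,h],tcp+21*x-11*y+[0,0,h]])).round(1).tolist())
s=np.load('s5.npy');box=(245,165,45,75)
for v0 in([.58,50,-69,0,0],[.65,52,-66,0,0]):
    q,m=fitw(s,box,tcp,np.pi/2-.719,v0,ymax=215);print(q.fun,np.degrees(q.x[[0,4]]),q.x[1:4]);tip=W(q.x,(0,0,0),tcp,np.pi/2-.719)[0];print(tipthroat(tip,PLS),tipthroat(tip,PLB))
E
```

```text
0 [[263.8, 215.2], [261.2, 213.1], [264.5, 214.7]]
4 [[263.8, 214.2], [261.2, 212.1], [264.5, 213.7]]
8 [[263.8, 213.2], [261.1, 211.2], [264.6, 212.7]]
12 [[263.8, 212.2], [261.1, 210.2], [264.6, 211.7]]
48.24022449769245 [42.4699967   0.44873267] [ 5.50106909e+01 -4.67620752e+01  2.80061512e-02]
[16.58852231 -1.4435384  52.15532282] [14.25852047 -1.2797317  53.78680767]
48.254446669302695 [40.75363489  0.65455596] [ 5.40566059e+01 -4.82003092e+01  1.53694131e-02]
[14.9814724  -1.26354276 51.5248317 ] [12.65103175 -1.10260122 53.15662381]
```

```bash
python3 -m jog '{"hand":[-1,-1,-1,-1,-1,-1,-1,-1,-1,-1],"offset":[[0,-0.14,0.26],[0,-0.14,0.26],[0,-0.14,0.26],[0,-0.14,0.26],[0,0,0],[0,0,0],[0,0,0],[0,0,0],[0,0,0],[0,0,0]],"roll":[0,0,0,0,0,0,0,0,0,0]}' 50
python3 - <<'E'
from h import *
s=r.camera("scene");print(r.read_state()["force"],r.read_state()["tool_pos"])
np.save('s6.npy',s)
def f(im,x,y,w,h,k): return np.clip(1.6*cv2.resize(im[y:y+h,x:x+w,::-1],(w*k,h*k),interpolation=cv2.INTER_CUBIC).astype(float),0,255).astype(np.uint8)
cv2.imwrite('pics/g11.png',f(s,250,180,45,65,11)[:])
E
```

```text
time: 14.05
tool_pos: [551.6, 26.2, 106.9]
eef_rot: [-3.141, -0.001, -0.719]
force: [4.6, 2.9, 2.4]
gripper_width: 0.485
[4.68603919 4.65651067 2.46047927] [551.57841135  26.20593748 106.87610591]
```

View pics/g11.png

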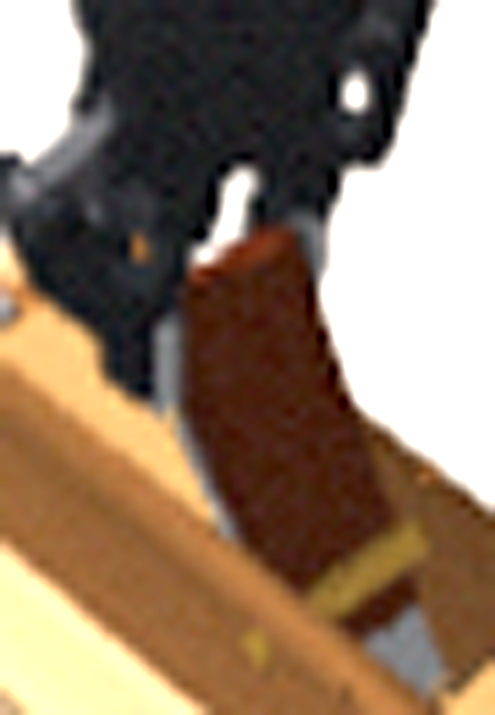

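```bash
python3 -m jog '{"hand":[-1,-1,-1,-1,-1,-1,-1,-1,-1,-1],"offset":[[0,-0.15,0.22],[0,-0.15,0.22],[0,-0.1,0.12],[0,0,0],[0,0,0],[0,0,0],[0,0,0],[0,0,0],[0,0,0],[0,0,0]],"roll":[0,0,0,0,0,0,0,0,0,0]}' 50
python3 - <<'E'
from h import *
s=r.camera("scene");print(r.read_state()["force"],r.read_state()["tool_pos"])
np.save('s6.npy',s)
def f(im,x,y,w,h,k): return np.clip(1.6*cv2.resize(im[y:y+h,x:x+w,::-1],(w*k,h*k),interpolation=cv2.INTER_CUBIC).astype(float),0,255).astype(np.uint8)
cv2.imwrite('pics/g12.png',f(s,250,180,45,65,11)[:])
E
```

```text
time: 15.1
tool_pos: [553.6, 27.9, 103.2]
eef_rot: [3.14, -0.001, -0.718]
force: [-6.3, -2.0, 17.5]
gripper_width: 0.485
[-4.37671305 -0.96033624 18.76367293] [553.60382014  27.85769844 103.16797566]
```

View pics/g12.png

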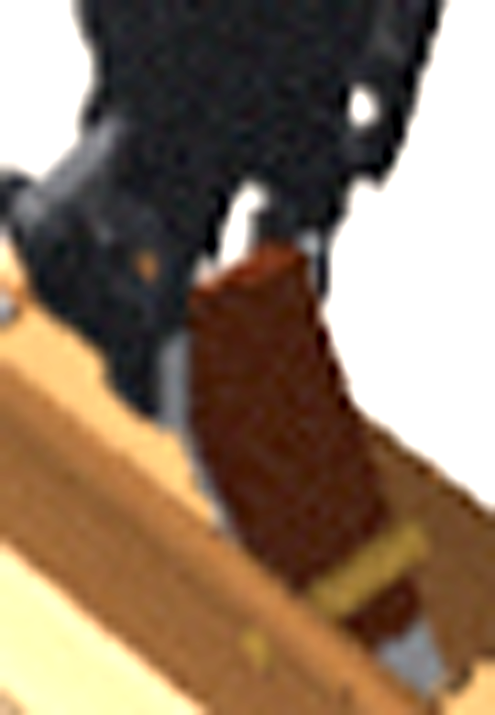

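```bash
python3 - <<'E'
from wf import *
for z in(15,20,25,30): print(z,proj("scene",pw(PLS,th(9.5,21,z)))[0].round(1),proj("scene",pw(PLS,th(9.5,0,z)))[0].round(1))
print(proj("scene",pw(PLS,th(16,23.2,45)))[0],proj("scene",pw(PLS,th(5,22,5)))[0])
E
```

```text
15 [288.8 236.9] [283.9 240.6]
20 [288.2 235.5] [283.2 239.2]
25 [287.6 234. ] [282.6 237.8]
30 [286.9 232.6] [281.9 236.3]
[286.93084124 228.01614622] [289.34700003 239.44102124]
```

```bash
python3 -m jog '{"hand":[1,1,1,1,1,1,1,1,1,1],"offset":[[0,0,0],[0,0,0],[0,0,0],[0,0,-0.5],[0,0,-1.5],[0,0,-4],[0,2,-4],[0,4,-3],[0,4,0],[0,4,0]],"roll":[0,0,0,0,0,0,0,0,0,0]}' 50
python3 - <<'E'
from h import *
s=r.camera("scene");t=r.camera("top");print(r.read_state()["force"],r.read_state()["tool_pos"])
np.save('s7.npy',s)
def f(im,x,y,w,h,k): return np.clip(1.6*cv2.resize(im[y:y+h,x:x+w,::-1],(w*k,h*k),interpolation=cv2.INTER_CUBIC).astype(float),0,255).astype(np.uint8)
cv2.imwrite('pics/g13.png',f(s,250,190,45,55,11)[:])
cv2.imwrite('pics/g13t.png',f(t,200,120,70,60,9))
E
```

```text
time: 16.15
tool_pos: [461.6, -77.5, 234.2]
eef_rot: [-3.14, -0.004, -0.718]
force: [-0.5, -1.3, 0.2]
gripper_width: 0.998
[-0.10477695  0.80898778 -1.13359206] [459.64075519 -79.12869281 232.88776849]
```

View pics/g13.png

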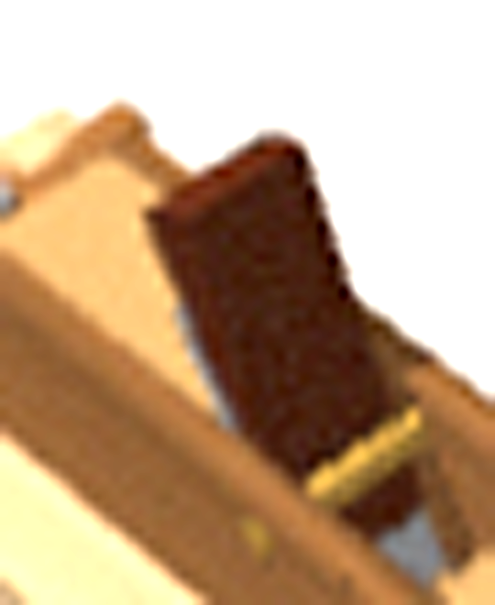

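View pics/g13t.png

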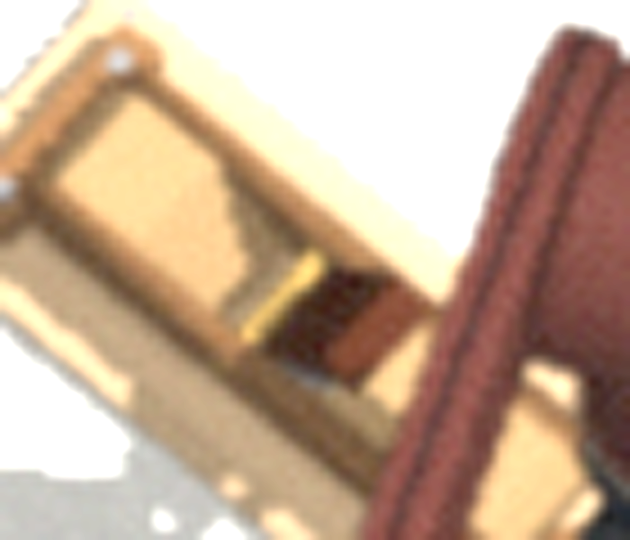

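```bash
python3 - <<'E'
from wf import *
s=np.load('s7.npy')
PLc=plane(["scene"]).x; 
PL0=np.array([592.97,76.69,.858,30.07])
def wseg(pl,zt,y=0,phi=0):
    A=pw(pl,np.array([th(5+v[0]*np.cos(phi)+v[2]*np.sin(phi),v[1]+y,zt+v[2]*np.cos(phi)-v[0]*np.sin(phi)) for v in V]));return A
ob={4:(150,212),5:(272,135),7:(303,148)}
P={k:np.array([250+a/11-.5,190+b/11-.5]) for k,(a,b) in ob.items()}
irn=None
for nm,pl in(("S",PL0),("B",PLB)):
    def f(v): A=proj("scene",wseg(pl,v[0],v[1],v[2]));return np.r_[np.concatenate([A[k]-P[k] for k in P]),v[2]/.03]
    q=least_squares(f,[20,0,0]);print(nm,q.x,f(q.x).round(2))
A=wseg(PL0,20);
overlay(s,"scene",[(A[i],A[j],(0,255,255)) for i,j in E_]+planesegs(PL0),250,190,45,55,11,'o7',1.6)
E
```

```text
S [1.63732427e+01 2.33000100e+00 1.41074775e-03] [-0.13  0.39 -0.64  0.35  0.77 -0.74  0.05]
B [1.88537381e+01 9.09933576e-01 1.28121749e-03] [-0.17  0.39 -0.62  0.35  0.79 -0.73  0.04]
```

View pics/o7.png

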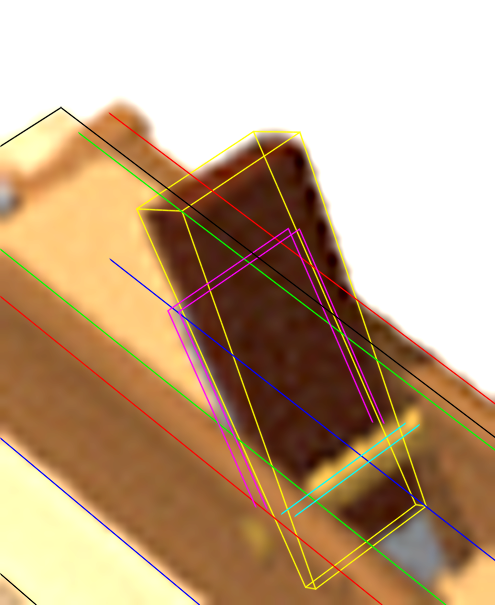

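Wedge is in the throat: head at scene (263,209)–(277,203), tip visible below the pin, tip z about 16–20. Next, the mallet pose.

```bash
python3 - <<'E'
from h import *
s=r.camera("scene");t=r.camera("top")
def f(im,x,y,w,h,k): return np.clip(1.2*cv2.resize(im[y:y+h,x:x+w,::-1],(w*k,h*k),interpolation=cv2.INTER_CUBIC).astype(float),0,255).astype(np.uint8)
cv2.imwrite('pics/m2.png',np.hstack([f(s,338,185,50,70,8),f(t,145,155,45,70,8)]))
for c in("scene","top"):
    for n in("mallet_grip","mallet_middle","mallet"): print(c,n,[(round(d['conf'],2),np.round(d['location'],1).tolist()) for d in r.mark_of(c,n)][:2])
E
```

```text
scene mallet_grip [(0.7, [361.0, 221.3])]
scene mallet_middle [(0.62, [368.3, 235.1]), (0.2, [280.2, 237.6])]
scene mallet [(0.66, [281.7, 246.2]), (0.59, [367.5, 239.4])]
top mallet_grip [(0.85, [163.3, 181.7])]
top mallet_middle [(0.81, [156.3, 168.8]), (0.36, [159.6, 179.3])]
top mallet [(0.64, [160.6, 169.7]), (0.63, [305.3, 127.1])]
```

View pics/m2.png

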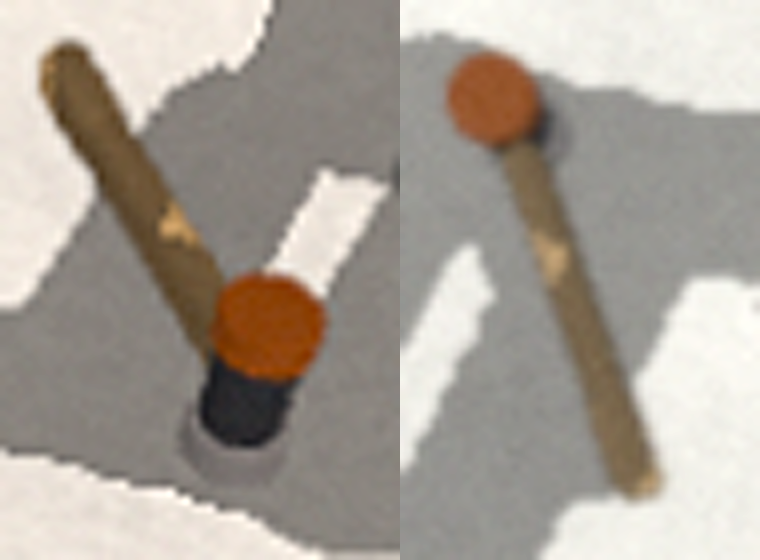

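```bash
python3 - <<'E'
from h import *
print(onz("top",(156.1,167),80),onz("scene",(371.5,223.9),80), tri([("top",(156.1,167)),("scene",(371.5,223.9))]))
ob=[("top",(156.1,167),(0,0,80)),("scene",(371.5,223.9),(0,0,80)),("top",(173.9,214.3),(-178,0,53)),("scene",(345.8,191.5),(-178,0,50))]
def W(p,P):
    c,s=np.cos(p[2]),np.sin(p[2]);return np.array([p[0]+c*P[0]-s*P[1],p[1]+s*P[0]+c*P[1],P[2]])
f=lambda p:np.concatenate([proj(c,W(p,P))[0]-uv for c,uv,P in ob])
q=least_squares(f,[550,280,.2]);print(q.x,np.degrees(q.x[2]),f(q.x).round(1));p=q.x
for g in(-45,-55): print(g,W(p,(g,0,40)))
print(proj("top",W(p,(-45,0,40))),proj("scene",W(p,(-45,0,40))))
st=r.read_state();print(st["tool_pos"],st["eef_rot"],st["joint_positions"])
E
```

```text
[536.42387794 327.48044393  80.        ] [538.96326722 327.84187593  80.        ] (array([536.9884751 , 328.28950233,  77.85610855]), array([-0.09004188, -0.00905683, -0.07589564,  0.00418396]))
[5.39348911e+02 3.28185128e+02 3.50235120e-01] 20.06699418482003 [-0.2 -0.8  0.1  0.1  0.1  0.8 -0.2 -0.1]
-45 [497.0807677  312.74478779  40.        ]
-55 [487.68784705 309.31360116  40.        ]
[[162.47408688 180.5142698 ]] [[362.34874883 222.17963088]]
[461.95116433 -75.71927674 231.20777884] [ 3.14149270e+00  4.67628928e-04 -7.17215932e-01] [-3.31233881e-01 -1.63860072e-01  1.91932633e+00  8.48885719e-05
  1.38659725e+00  3.85966460e-01]
```

```bash
python3 -m jog '{"hand":[1,1,1,1,1,1,1,1,1,1],"offset":[[-2.9,-3.9,0],[-2.9,-3.9,0],[-2.9,-3.9,0],[-2.9,-3.9,0],[-2.9,-3.9,0],[-2.9,-3.9,0],[-2.9,-3.9,0],[-2.9,-3.9,0],[0,0,0],[0,0,0]],"roll":[0,0,0,0,0,0,0,0,8.5,8.5]}' 80
python3 -m jog '{"hand":[1,1,1,1,1,1,1,1,1,1],"offset":[[0,0,0],[0,0,3],[0,0,4],[0,0,4],[0,0,0],[0,0,0],[0,0,0],[0,0,0],[0,0,0],[0,0,0]],"roll":[6,6,0,0,0,0,0,0,0,0]}' 80
```

```text
time: 17.65
tool_pos: [491.5, 313.7, 230.3]
eef_rot: [3.14, 0.0, -1.017]
force: [0.2, -0.2, -0.2]
gripper_width: 0.998
time: 18.65
tool_pos: [493.0, 311.5, 122.6]
eef_rot: [-3.14, 0.0, -1.225]
force: [0.7, 1.2, 0.2]
gripper_width: 0.998
```

```bash
python3 -m jog '{"hand":[1,1,1,1,1,1,-1,-1,-1,-1],"offset":[[0,-0.1,3],[0,0,3],[0,0,2],[0,0,1.5],[0,0,0.8],[0,0,0],[0,0,0],[0,0,0],[0,0,0],[0,0,0]],"roll":[0,0,0,0,0,0,0,0,0,0]}' 110
python3 -m jog '{"hand":[-1,-1,-1,-1,-1,-1,-1,-1,-1,-1],"offset":[[0,0,0],[0,0,0],[0,0,0],[0,0,0],[0,0,-1],[0,0,-2],[0,0,-3],[0,0,-4],[0,0,-4],[0,0,0]],"roll":[0,0,0,0,0,0,0,0,0,0]}' 110
python3 - <<'E'
from h import *
s=r.camera("scene");t=r.camera("top");print(r.read_state()["force"],r.read_state()["tool_pos"])
np.save('s8.npy',s)
def f(im,x,y,w,h,k): return np.clip(1.5*cv2.resize(im[y:y+h,x:x+w,::-1],(w*k,h*k),interpolation=cv2.INTER_CUBIC).astype(float),0,255).astype(np.uint8)
cv2.imwrite('pics/m3.png',f(s,320,130,80,100,6)[:])
E
```

```text
time: 19.65
tool_pos: [493.8, 311.7, 19.1]
eef_rot: [-3.14, 0.0, -1.225]
force: [0.6, 0.2, 0.1]
gripper_width: 0.335
time: 20.65
tool_pos: [496.9, 313.3, 165.4]
eef_rot: [-3.13, 0.001, -1.225]
force: [0.9, 0.8, -2.2]
gripper_width: 0.196
[-0.64440672  0.10415549 -4.51887242] [493.49326439 311.6211464  159.08800239]
```

View pics/m3.png

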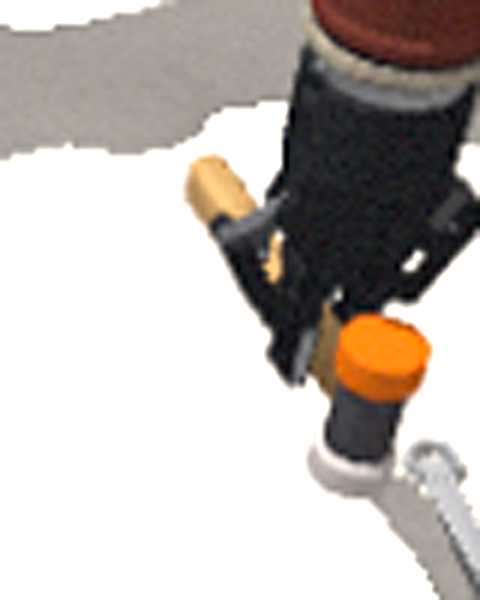

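```bash
python3 -m jog '{"hand":[-1,-1,-1,-1,-1,-1,-1,-1,-1,-1],"offset":[[0,0,-2],[2,0.6,-2.5],[3.7,1.1,0],[4.3,1.25,0],[4.3,1.25,0],[4.3,1.25,0],[4.3,1.25,0],[3.4,1,0],[2,0.65,0],[0,0,0]],"roll":[0,0,0,0,0,0,0,0,0,0]}' 110
python3 -m jog '{"hand":[-1,-1,-1,-1,-1,-1,-1,-1,-1,-1],"offset":[[0,0,0],[0,0,0],[0,0,0],[0,0,0],[0,0,0],[0,0,0],[0,0,0],[0,0,0],[0,0,0],[0,0,0]],"roll":[0,0,0,0,0,0,0,0,0,0]}' 110
python3 - <<'E'
from h import *
s=r.camera("scene");t=r.camera("top");print(r.read_state()["force"],r.read_state()["tool_pos"])
np.save('s9.npy',s);np.save('t9.npy',t)
def f(im,x,y,w,h,k): return np.clip(1.5*cv2.resize(im[y:y+h,x:x+w,::-1],(w*k,h*k),interpolation=cv2.INTER_CUBIC).astype(float),0,255).astype(np.uint8)
cv2.imwrite('pics/m4.png',f(s,225,130,80,110,6)[:])
cv2.imwrite('pics/m4t.png',f(t,190,110,90,80,7)[:])
E
```

```text
time: 21.75
tool_pos: [509.0, 14.4, 200.4]
eef_rot: [3.137, 0.001, -1.229]
force: [-0.3, 0.1, -2.8]
gripper_width: 0.195
time: 22.75
tool_pos: [510.7, 16.9, 203.3]
eef_rot: [-3.142, 0.0, -1.225]
force: [-0.4, -0.2, -3.3]
gripper_width: 0.196
[ 0.32217813 -0.64089538 -3.03158351] [510.72841918  16.88131247 203.31672528]
```

View pics/m4.png

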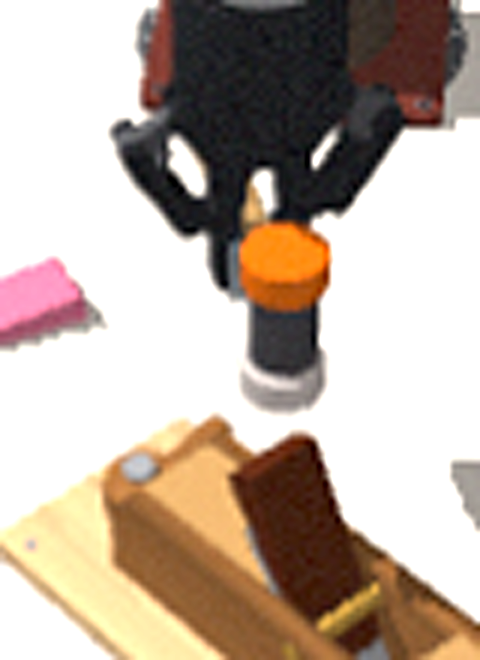

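View pics/m4t.png

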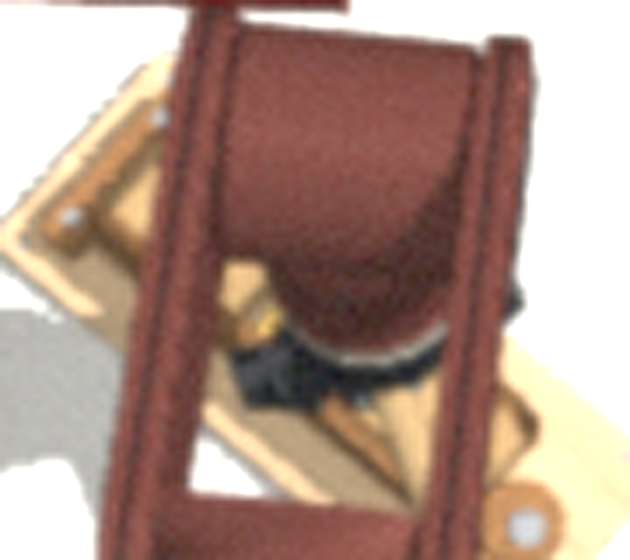

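```bash
python3 - <<'E'
from wf import *
print(proj("scene",[[555.4,33.3,184],[555.4,33.3,143]]))
print(proj("scene",pw(PLB,th(25.6,0,135))),pw(PLB,th(25.6,0,135)))
print(onz("scene",(270.8,206.6),143), onz("scene",(271.8,194.5),184))
E
```

```text
[[271.46348573 194.32879621]
 [271.19256675 204.91179411]]
[[272.10208439 205.55681534]] [[557.94824496  36.0950196  143.26908275]]
[562.2028934   32.80760458 143.        ] [555.98192634  34.27804927 184.        ]
```

```bash
python3 -m jog '{"hand":[-1,-1,-1,-1,-1,-1,-1,-1,-1,-1],"offset":[[0,0,1.5],[0,0,1.5],[0,0,0.6],[0,0,0.2],[0,0,0.2],[0,0,0.2],[0,0,0],[0,0,0],[0,0,0],[0,0,0]],"roll":[0,0,0,0,0,0,0,0,0,0]}' 120
```

```text
time: 23.85
tool_pos: [510.9, 16.9, 161.6]
eef_rot: [-3.141, -0.0, -1.225]
force: [-0.0, -0.6, -4.0]
gripper_width: 0.191
```

```bash
python3 -m jog '{"hand":[-1,-1,-1,-1,-1,-1,-1,-1,-1,-1],"offset":[[0,0,0.1],[0,0,0.1],[0,0,0.1],[0,0,0.1],[0,0,0],[0,0,0],[0,0,0],[0,0,0],[0,0,0],[0,0,0]],"roll":[0,0,0,0,0,0,0,0,0,0]}' 120
```

```text
time: 24.85
tool_pos: [512.0, 16.7, 159.3]
eef_rot: [-3.139, -0.002, -1.225]
force: [-2.2, -1.1, 8.1]
gripper_width: 0.194
```

```bash
python3 -m jog '{"hand":[-1,-1,-1,-1,-1,-1,-1,-1,-1,-1],"offset":[[0,0,-1.5],[0,0,0],[0,0,0],[0,0,0],[0,0,0.8],[0,0,0.5],[0,0,0.3],[0,0,0],[0,0,0],[0,0,0]],"roll":[0,0,0,0,0,0,0,0,0,0]}' 120
```

```text
time: 25.85
tool_pos: [511.8, 16.9, 157.6]
eef_rot: [-3.139, -0.001, -1.225]
force: [-2.1, 0.5, 6.6]
gripper_width: 0.198
```

```bash
python3 -m jog '{"hand":[-1,-1,-1,-1,-1,-1,-1,-1,-1,-1],"offset":[[0,0,-1.5],[0,0,0],[0,0,0],[0,0,0],[0,0,0.8],[0,0,0.5],[0,0,0.5],[0,0,0],[0,0,0],[0,0,0]],"roll":[0,0,0,0,0,0,0,0,0,0]}' 120
python3 -m jog '{"hand":[-1,-1,-1,-1,-1,-1,-1,-1,-1,-1],"offset":[[0,0,-1.5],[0,0,0],[0,0,0],[0,0,0],[0,0,0.8],[0,0,0.5],[0,0,0.4],[0,0,0],[0,0,0],[0,0,0]],"roll":[0,0,0,0,0,0,0,0,0,0]}' 120
```

```text
time: 26.85
tool_pos: [512.1, 17.1, 155.0]
eef_rot: [-3.138, -0.001, -1.225]
force: [-2.0, 0.1, 8.4]
gripper_width: 0.195
time: 27.85
tool_pos: [511.5, 17.3, 153.0]
eef_rot: [-3.14, -0.0, -1.224]
force: [-5.3, 1.8, 10.8]
gripper_width: 0.194
```

```bash
python3 -m jog '{"hand":[-1,-1,-1,-1,-1,-1,-1,-1,-1,-1],"offset":[[0,0,-1.5],[0,0,0],[0,0,0],[0,0,0],[0,0,0.8],[0,0,0.5],[0,0,0.4],[0,0,0],[0,0,0],[0,0,0]],"roll":[0,0,0,0,0,0,0,0,0,0]}' 120
python3 - <<'E'
from h import *
s=r.camera("scene")
np.save('s10.npy',s)
def f(im,x,y,w,h,k): return np.clip(1.5*cv2.resize(im[y:y+h,x:x+w,::-1],(w*k,h*k),interpolation=cv2.INTER_CUBIC).astype(float),0,255).astype(np.uint8)
cv2.imwrite('pics/m5.png',f(s,240,160,60,85,8)[:])
E
```

```text
time: 28.85
tool_pos: [511.5, 16.9, 151.9]
eef_rot: [-3.14, -0.001, -1.224]
force: [-9.5, 0.0, 16.8]
gripper_width: 0.196
```

View pics/m5.png

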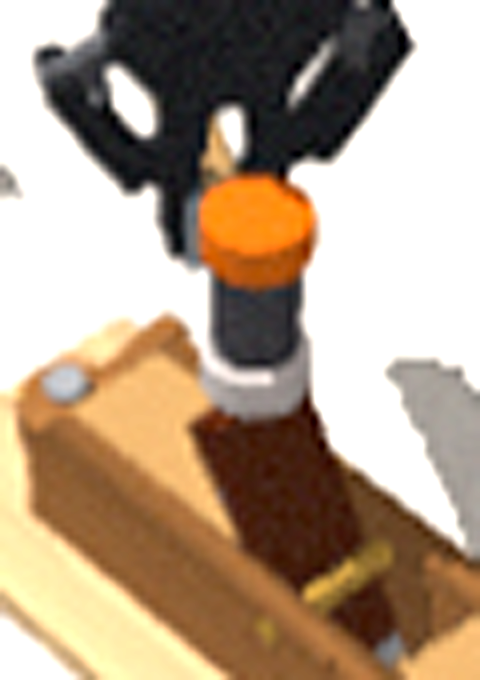

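```bash
python3 -m jog '{"hand":[-1,-1,-1,-1,-1,-1,-1,-1,-1,-1],"offset":[[0,0,-1.5],[0,0,0],[0,0,0],[0,0,0],[0,0,0.8],[0,0,0.5],[0,0,0.3],[0,0,0],[0,0,0],[0,0,0]],"roll":[0,0,0,0,0,0,0,0,0,0]}' 120
python3 -m jog '{"hand":[-1,-1,-1,-1,-1,-1,-1,-1,-1,-1],"offset":[[0,0,-1.5],[0,0,0],[0,0,0],[0,0,0],[0,0,0.8],[0,0,0.5],[0,0,0.3],[0,0,0],[0,0,0],[0,0,0]],"roll":[0,0,0,0,0,0,0,0,0,0]}' 120
```

```text
time: 29.9
tool_pos: [512.5, 16.8, 151.6]
eef_rot: [-3.138, -0.002, -1.225]
force: [-7.6, 0.2, 17.7]
gripper_width: 0.189
time: 30.9
tool_pos: [512.9, 16.7, 151.3]
eef_rot: [-3.137, -0.002, -1.225]
force: [-9.3, -1.6, 22.4]
gripper_width: 0.195
```

```bash
python3 -m jog '{"hand":[-1,-1,-1,-1,-1,-1,-1,-1,-1,-1],"offset":[[0,0,-1.5],[0,0,0],[0,0,0],[0,0,0],[0,0,0.8],[0,0,0.5],[0,0,0.25],[0,0,0],[0,0,0],[0,0,0]],"roll":[0,0,0,0,0,0,0,0,0,0]}' 120
python3 -m jog '{"hand":[-1,-1,-1,-1,-1,-1,-1,-1,-1,-1],"offset":[[0,0,-2],[0,0,-4],[-2,-0.6,-3],[-4,-1.2,0],[-4,-1.2,0],[-4,-1.2,0],[-4.2,-1.2,0],[-4.2,-1.2,0],[-3.7,-1.1,0],[-2.2,-0.8,0]],"roll":[0,0,0,0,0,0,0,0,0,0]}' 120
python3 - <<'E'
from wf import *
s=r.camera("scene");t=r.camera("top")
np.save('s11.npy',s)
def f(im,x,y,w,h,k): return np.clip(1.5*cv2.resize(im[y:y+h,x:x+w,::-1],(w*k,h*k),interpolation=cv2.INTER_CUBIC).astype(float),0,255).astype(np.uint8)
s7=np.load('s7.npy')
cv2.imwrite('pics/m6.png',np.hstack([f(s7,255,195,36,50,10),f(s,255,195,36,50,10)]))
cv2.imwrite('pics/m6t.png',f(t,190,110,90,80,7))
E
```

```text
time: 31.9
tool_pos: [513.0, 16.6, 151.0]
eef_rot: [-3.137, -0.002, -1.225]
force: [-9.3, -0.7, 24.2]
gripper_width: 0.191
time: 32.9
tool_pos: [493.4, 314.7, 235.0]
eef_rot: [3.14, 0.001, -1.223]
force: [0.6, -1.6, -3.6]
gripper_width: 0.195
```

View pics/m6.png

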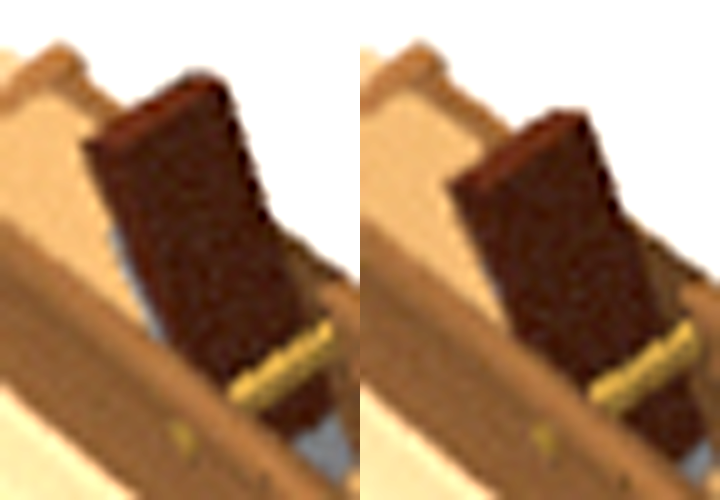

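View pics/m6t.png

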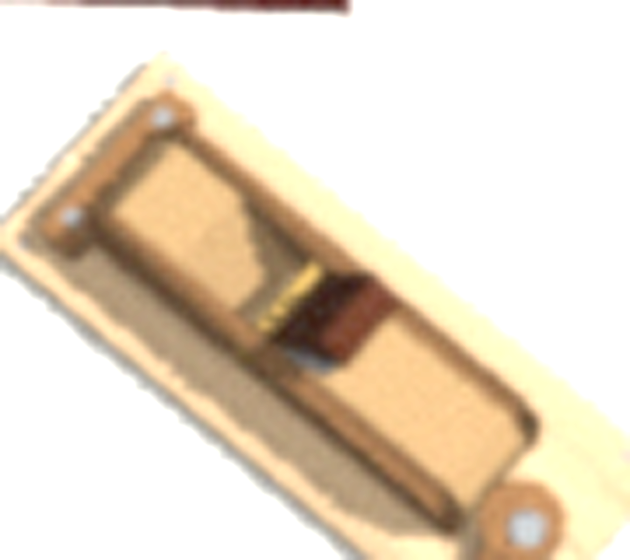

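```bash
python3 -m jog '{"hand":[-1,-1,-1,-1,-1,-1,-1,-1,-1,-1],"offset":[[0.3,0,3],[0,0,4.5],[0,0,4.5],[0,0,4],[0,0,2],[0,0,1],[0,0,1],[0,0,0.5],[0,0,0.3],[0,0,0]],"roll":[0,0,0,0,0,0,0,0,0,0]}' 110
python3 - <<'E'
from h import *
s=r.camera("scene");print(r.read_state()["force"],r.read_state()["tool_pos"])
def f(im,x,y,w,h,k): return np.clip(1.5*cv2.resize(im[y:y+h,x:x+w,::-1],(w*k,h*k),interpolation=cv2.INTER_CUBIC).astype(float),0,255).astype(np.uint8)
cv2.imwrite('pics/m7.png',f(s,330,160,70,90,6))
E
```

```text
time: 34.0
tool_pos: [496.3, 309.4, 29.5]
eef_rot: [-3.14, 0.0, -1.225]
force: [0.2, -0.2, -5.0]
gripper_width: 0.194
[ 0.29908315  0.19690725 -4.50027564] [496.36822634 309.47732882  29.70129583]
```

View pics/m7.png

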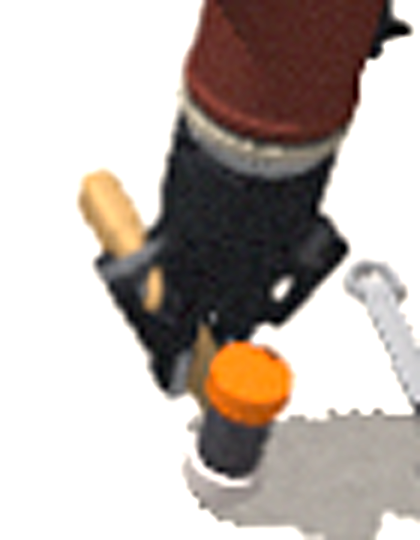

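```bash
python3 -m jog '{"hand":[-1,-1,-1,-1,-1,-1,-1,-1,-1,-1],"offset":[[0,0,0.3],[0,0,0.2],[0,0,0.2],[0,0,0.1],[0,0,0.1],[0,0,0],[0,0,0],[0,0,0],[0,0,0],[0,0,0]],"roll":[0,0,0,0,0,0,0,0,0,0]}' 60
```

```text
time: 35.05
tool_pos: [495.8, 309.2, 19.9]
eef_rot: [-3.141, 0.0, -1.225]
force: [-0.8, -0.6, -3.1]
gripper_width: 0.195
```

```bash
python3 -m jog '{"hand":[-1,-1,-1,-1,-1,-1,-1,-1,-1,-1],"offset":[[0,0,0.1],[0,0,0],[0,0,0],[0,0,0],[0,0,0],[0,0,0],[0,0,0],[0,0,0],[0,0,0],[0,0,0]],"roll":[0,0,0,0,0,0,0,0,0,0]}' 40
```

```text
time: 36.05
tool_pos: [495.9, 309.2, 19.1]
eef_rot: [-3.141, 0.0, -1.225]
force: [-1.8, -2.1, 4.9]
gripper_width: 0.193
```

On the bench (contact). Release and rise.

```bash
python3 -m jog '{"hand":[-0.3,0,0.3,1,1,1,1,1,1,1],"offset":[[0,0,0],[0,0,0],[0,0,0],[0,0,0],[0,0,0],[0,0,0],[0,0,-1],[0,0,-3],[0,0,-4.5],[0,0,-4.5]],"roll":[0,0,0,0,0,0,0,0,0,0]}' 40
python3 -m jog '{"hand":[1,1,1,1,1,1,1,1,1,1],"offset":[[0,0,-4],[0,2,-2],[0,3,0],[0,3,0],[0,3,0],[0,0,0],[0,0,0],[0,0,0],[0,0,0],[0,0,0]],"roll":[0,0,0,0,0,0,0,0,0,0]}' 40
python3 - <<'E'
from h import *
s=r.camera("scene");t=r.camera("top");print(r.read_state()["force"],r.read_state()["tool_pos"])
np.save('s12.npy',s)
cv2.imwrite('pics/e1.png',cv2.resize(s[:,:,::-1],(768,576)));cv2.imwrite('pics/e1t.png',cv2.resize(t[:,:,::-1],(768,576)))
E
```

```text
time: 37.05
tool_pos: [495.1, 308.9, 150.3]
eef_rot: [3.14, -0.0, -1.225]
force: [0.2, 0.4, 0.6]
gripper_width: 1.0
time: 38.05
tool_pos: [392.8, 272.0, 208.8]
eef_rot: [3.141, 0.0, -1.225]
force: [-0.2, -0.1, -0.4]
gripper_width: 0.998
[0.31714429 0.03609624 0.11700425] [392.5641964  271.88719411 208.60832784]
```

View pics/e1.png

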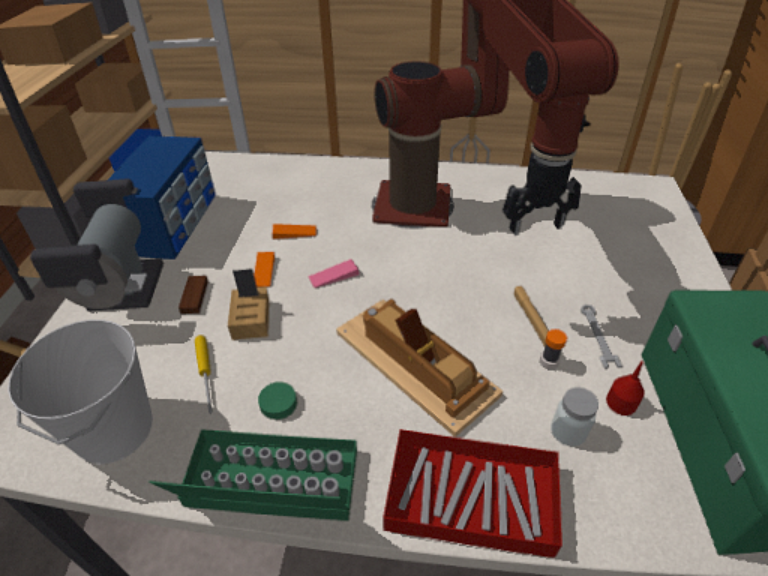

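View pics/e1t.png

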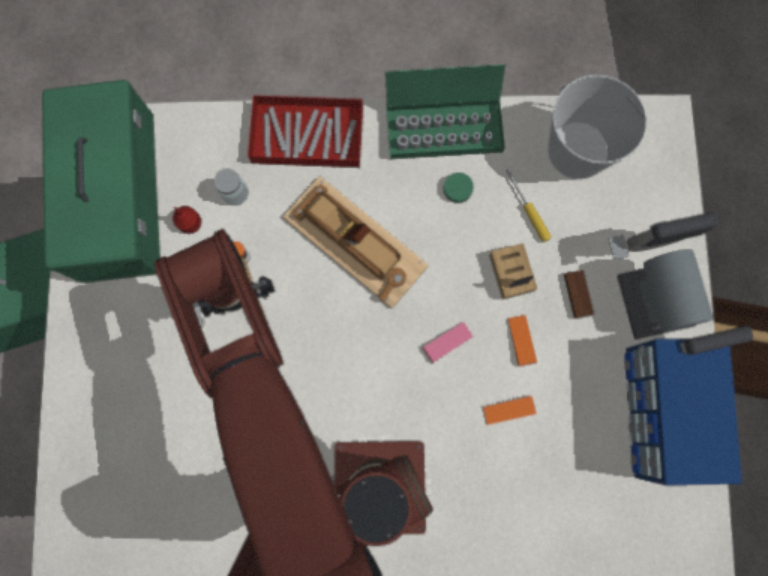

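```bash
python3 - <<'E'
from wf import *
def wseg(pl,zt,y): return pw(pl,np.array([th(5+v[0],v[1]+y,zt+v[2]) for v in V]))
for nm,ob in(("before",{4:(85,148),5:(205,73),7:(225,83)}),("after",{4:(90,187),5:(213,112),7:(227,118)})):
    P={k:np.array([255+a/10-.5,195+b/10-.5]) for k,(a,b) in ob.items()}
    for n,pl in(("S",PLS),("B",PLB)):
        f=lambda v:np.concatenate([proj("scene",wseg(pl,*v))[k]-P[k] for k in P])
        q=least_squares(f,[15,0]);print(nm,n,q.x.round(1))
E
```

```text
before S [15.6  2.8]
before B [18.1  1.4]
after S [ 5.3 -0.7]
after B [ 7.8 -2.1]
```

```bash
python3 - <<'E'
from bench import r
print(r.job_done(), r.read_state()["time"])
E
```

```text
the job is handed in; nothing more can be done
the job is handed in; nothing more can be done
```

I finished the job and handed it in at about 38 s of the 67 s allowed. No verdict was reported.

**What I did:**
- I took the brown wedge from the block, gripping it across its width, and leaned it against the block's far edge to tilt it for the throat.
- I slid it thin end first, flat face on the iron, under the brass pin until it was snug, then let go. The arm met about 19 N there.
- I drove it with eight separate mallet taps, each about 10 to 28 N and drawn back 15 mm in between. The last three taps moved it only about 0.3 mm each while the force rose, so I took it as locked.
- I stood the mallet back on its face at its old spot, then moved the open gripper clear.

**Last checks:**
- **Drive depth:** the pictures before and after show the wedge went 10 to 12 mm deeper. Starting from the snug position at about 20 mm, that puts the tip at about 10 mm.
- **Disagreement:** the absolute tip fits read lower and differ between the two plane fits: 16 to 18 mm before driving and 5 to 8 mm after. The fits of the plane from the two cameras differ by several mm, so I relied on the movement and the solid stop rather than these numbers.
- **Rest of the scene:** in the last pictures the mallet stands on the bench clear of the plane, the bystanders look unmoved, and the gripper reads about zero force. I did not measure how far the iron moved; only its left edge was still visible, and I saw no clear shift. I had no reading of the squeeze on the iron.

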